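# Pull the drive cards from a home media rack and lock it again

## Robot

A 7-joint arm with a two-finger parallel gripper is mounted at the origin on the work surface. World frame = base frame: x ahead of the robot, y to its left, z up, the work surface at z = 0. Lengths are in m, angles in rad, forces in N, time in s.
With the tool pointing down it reaches from about 0.4 to 0.875 m from the base axis. Payload 4.4 kg.
Tool frame: the origin (TCP) lies on the centre line of the jaws, within the pads' length; the fingertips stand 8 mm ahead of it and the grasp point (between the pads) lies 11 mm behind it; z points along the fingers, x is the direction in which the jaws open and shut, and the axes are right-handed (so a half turn about z gives the same grasp; the last joint's range is limited). The gripper opens to 85 mm and grips with 20 to 120 N. Pads are 22 mm wide; open, the fingers measure 114 mm over their backs; the gripper's body (76 mm by 85 mm) begins 54 mm behind the grasp point. The pads swing forward as they close: fully open they stand 13 mm farther back than shut.
Start: joints at [1.088, 0.628, 0.038, 1.517, -0.027, 0.996, -0.02], TCP at [0.263, -0.594, 0.239] pointing down, gripper open.
Joint ranges: [-3.06, 3.06], [-0.37, 2.12], [-1.25, 1.32], [0.18, 2.47], [-1.1, 4.24], [0.23, 1.98], [-2.94, 2.94]. Speed limits (rad/s): [2.57, 2.57, 3.14, 3.14, 3.14, 3.14, 3.14].

## Interface

Orientations are given as a unit quaternion [x, y, z, w].
In Python, from rig import ctrl gives the robot as it stands.
- The arm moves only by the tool drive_tool, never from a script. Its argument "increments" is a list of rows, each an object of numbers: "tx", "ty", "tz": the shift along the tool's x, y, z in mm; "spin": the turn about the tool's z in degrees. A call has 1 to 8 rows; each row shifts and turns the commanded pose from where the row before left it, along the tool's axes as they then stand; what a row does not reach is not made up. A row lasts 1/12 s, in which the tool goes at most 41.7 mm and 7.16 degrees, less where a joint would pass 70% of its speed; a pose out of reach is approached as far as the arm can. A call with a gripper value outside its range is refused whole. "grip" is the finger opening in mm, from 0 to 85.4, set as the call begins (left out, the last holds). The fingers move at their own pace and stop on an object; "grip_force" is the grip in N (left out, the last holds). Time passes only in rows, so rows that do not move let the fingers close. It gives the time, the measured TCP pose, the force and the opening at its end, in the units of the state.
- ctrl.state(): the state, without advancing time (a new reading comes with each control period).
- ctrl.capture(name): name is "scene" or "top" or "wrist"; returns the picture (400x640x3 uint8, red, green, blue); there is no depth.
- ctrl.calibration(name): a dict with "fov_y" (degrees; the focal length in pixels is half the picture's height over the tangent of half this angle, whatever the lens; pixels are square), "cx", "cy" (the principal point, pixels), "world_to_cam" (4x4, takes a point from world to camera coordinates); the wrist camera has in their place "mount" (4x4, takes a point from camera to tool coordinates, whose origin is the TCP and whose axes are the tool frame's). Camera axes: x right, y down, z forward; pixel columns grow to the right and rows downward; lengths in m; the calibration is good to about 2 mm. A picture is of the moment at which its call begins: read the wrist's pose just before it. calibration takes no time and is no camera call.
- ctrl.hand_in(): hands the job in, once; it reports no verdict.
Trained networks look in the newest picture that a camera, given by its name, has taken for a name from the list of things; names that differ only in an ending like _2 or _b are one class to them, and where a whole thing is asked for, a point or a joint stands for the part that bears it (a point fixed in the world has none). Each returns a list of dicts, best first, with "confidence" (0 to 1); they miss things now and then, are a little off and sometimes report something else, mostly with a low value. They report only what shows in the picture. A call takes as long as a camera call.
- ctrl.recognise(camera, thing): "position" ([x, y, z] in m, in the coordinates of the camera as it stood for that picture, good to about 4 mm: the middle of the surface that is visible of it).
The state is a dict: "clock": time; "q": joint angles; "qvel": joint speeds; "effort": joint torques, N m; "position": TCP position; "ee_rot": TCP orientation; "contact_force": force on the tool from outside, world axes, zero at the start; "moment": the same for the moment, N m; "width": finger opening in m.
Only numpy, scipy, OpenCV 4.12 (cv2) and the standard library are available. Lean on these libraries where they do the work, as an engineer would, in place of code of your own. Each camera call takes 0.05 s, during which the arm holds its last target.

## Task

The drive cards of this little media rack are going into storage: pull the rack's locking knob right out, lift every tall drive card straight up out of the rack and stand each one upright, foot edge down, in a slot of its own in the grey card stand, then push the knob fully home again so that the short controller card, which stays in its slot, is locked in. Leave everything else on the desk where it is.

Things in the scene. Friction and masses are not known exactly. Their poses are not given: they have to be found in the camera images.
- rack: fixed white open-topped rack, 240 mm wide (y), 180 deep (x). Origin on the table under the middle slot's centre; x points away from the knob side, z up. Five slots along x at y = -96, -48, 0, 48, 96 mm, 13 mm wide, floor 8 mm and wall tops 60 mm above the table. Front wall at x = -112 to -106 mm, 60 mm high; in the open well behind it moves the locking bar
- lock (a joint): how far the locking knob is pulled out, m: 0 fully home, 0.040 fully out (straight along the rack's -x). A detent holds it at both ends: 8 to 10 N moves it, and past the middle it springs on to the far end. Home, its steel bar lies 4 mm above the front feet of all cards, so that none can be lifted; out, the cards are free
- lock_grip (a point): centre of the locking knob, a black block 34 mm long (rack x), 26 mm wide (rack y), 34 mm high, on a 12 mm stem; moves with the knob, 40 mm above the table; with the knob home 141 mm from the rack's origin along the rack's -x, 12 mm free between block and front wall
- stand: loose grey card stand (0.9 kg), 162 mm (x) by 212 mm (y), on the table. Origin at the centre of its underside, z up. Four slots along its x at y = -81, -27, 27, 81 mm, each 19 mm wide and 150 mm long, floor 8 mm and wall tops 70 mm above the table, ends closed by walls 38 mm high. Two cards do not fit in one slot
- card1: tall drive card: upright aluminium cassette 10 mm thick (y), 110 mm high (z); plate from x = -45 to 60 mm, and at the bottom a foot 24 mm high from x = -45 to -60 mm (towards the knob in the rack). 0.13 to 0.21 kg. Origin at the centre of its lower edge, z up. Starts in a rack slot, x along the rack's x, its lower edge on the slot floor, or is absent (None from the start)
- card2: tall drive card: upright aluminium cassette 10 mm thick (y), 110 mm high (z); plate from x = -45 to 60 mm, and at the bottom a foot 24 mm high from x = -45 to -60 mm (towards the knob in the rack). 0.13 to 0.21 kg. Origin at the centre of its lower edge, z up. Starts in a rack slot, x along the rack's x, its lower edge on the slot floor, or is absent (None from the start)
- card3: tall drive card: upright aluminium cassette 10 mm thick (y), 110 mm high (z); plate from x = -45 to 60 mm, and at the bottom a foot 24 mm high from x = -45 to -60 mm (towards the knob in the rack). 0.13 to 0.21 kg. Origin at the centre of its lower edge, z up. Starts in a rack slot, x along the rack's x, its lower edge on the slot floor, or is absent (None from the start)
- card4: tall drive card: upright aluminium cassette 10 mm thick (y), 110 mm high (z); plate from x = -45 to 60 mm, and at the bottom a foot 24 mm high from x = -45 to -60 mm (towards the knob in the rack). 0.13 to 0.21 kg. Origin at the centre of its lower edge, z up. Starts in a rack slot, x along the rack's x, its lower edge on the slot floor, or is absent (None from the start)
- controller: short controller card: like the drive cards but only 80 mm high, so its top is 30 mm lower than theirs when in the rack. Stays in its rack slot
- mouse: white computer mouse, 104 x 60 x 34 mm; bystander, origin at the centre of its underside
- remote: black remote control, 150 x 42 x 18 mm, lying flat; bystander, origin at the centre of its underside
- mug: white ceramic mug, 80 mm across, 95 mm high; bystander, origin at the centre of its underside
- driver: screwdriver about 180 mm long, lying; bystander
- spray: closed bottle, 60 mm across, 170 mm high; bystander, origin at the centre of its underside
- notebook: card-covered pad 150 x 105 x 14 mm, lying flat; bystander, origin at the centre of its underside
- psu: black power brick 115 x 55 x 34 mm, lying flat; bystander, origin at the centre of its underside

How it is judged:
On the way, in this order (a step that is already met when the one before it is completed fails the run):
1. the locking knob is pulled fully out (value of joint lock above 0.035 m), for 0.2 s.
2. every tall card stands in the card stand while the knob is still out (z of card1 in the frame of stand between 0 and 0.02 m and x of card1 in the frame of stand between -0.03 and 0.03 m and y of card1 in the frame of stand between -0.1 and 0.1 m and angle between each of card1, card2, card3, card4's own z axis and vertical below 0.3 rad and z of card2 in the frame of stand between 0 and 0.02 m and x of card2 in the frame of stand between -0.03 and 0.03 m and y of card2 in the frame of stand between -0.1 and 0.1 m and z of card3 in the frame of stand between 0 and 0.02 m and x of card3 in the frame of stand between -0.03 and 0.03 m and y of card3 in the frame of stand between -0.1 and 0.1 m and z of card4 in the frame of stand between 0 and 0.02 m and x of card4 in the frame of stand between -0.03 and 0.03 m and y of card4 in the frame of stand between -0.1 and 0.1 m and value of joint lock above 0.03 m), for 0.2 s.
3. the knob is pushed fully home (value of joint lock below 0.004 m), for 0.2 s.
At the end, for the whole second after the job is handed in: Every drive card stands at rest in a stand slot (lower edge within 12 mm of the slot floor, within 30 mm of its middle, leaning under 0.3 rad); the controller card is within 6 mm of its rack slot floor; the knob is within 4 mm of home (z of card1 in the frame of stand between 0 and 0.02 m and x of card1 in the frame of stand between -0.03 and 0.03 m and y of card1 in the frame of stand between -0.1 and 0.1 m and angle between each of card1, card2, card3, card4's own z axis and vertical below 0.3 rad and z of card2 in the frame of stand between 0 and 0.02 m and x of card2 in the frame of stand between -0.03 and 0.03 m and y of card2 in the frame of stand between -0.1 and 0.1 m and z of card3 in the frame of stand between 0 and 0.02 m and x of card3 in the frame of stand between -0.03 and 0.03 m and y of card3 in the frame of stand between -0.1 and 0.1 m and z of card4 in the frame of stand between 0 and 0.02 m and x of card4 in the frame of stand between -0.03 and 0.03 m and y of card4 in the frame of stand between -0.1 and 0.1 m and linear speed of each of card1, card2, card3, card4 below 0.03 m/s and z of controller in the frame of rack between 0.002 and 0.014 m and value of joint lock below 0.004 m and velocity of joint lock below 0.01 m/s); the robot touches nothing.
It fails at once if the controller card is lifted out of its slot (more than 20 mm) (distance of controller from where it was at the start of the episode above 0.02 m).
It fails at once if a bystander is pushed more than 50 mm from its place (distance of any of mouse, remote, mug, driver, spray, notebook, psu from where it was at the start of the episode above 0.05 m).
Of card1, card2, card3, card4 only 3 to 4 are there at a start; the rules pass over those that are not, and their reading is None.
At some moment in a run one of stand may be knocked a few centimetres aside while the robot is not near it.
It also fails if it takes over 200 s, if anything falls off the work surface, if the arm or the gripper's body presses on something with over 40 N, if the wrist force passes 120 N, or if a joint passes its speed limit or range.

## Working session

There is one attempt and no reset: what is moved stays moved. The work goes in short steps, Python scripts to look and compute and a tool call to move; the robot and the scene stay as the last step left them, time stands still between calls to the robot, and variables do not carry over. Pictures are saved under pics/ and viewed, and the job is handed in when it is done.

Besides the shell and the picture viewer there is one more tool, called after "Call:" as name(argument=value, ...), one argument or row to a line, values as JSON. drive_tool: Moves the arm, as the interface text tells. Its arguments: {"type":"object","properties":{"increments":{"type":"array"},"grip":{"type":"number"},"grip_force":{"type":"number"}},"required":["increments"]}

```bash
mkdir -p pics; ls; cat > h.py <<'E'
import numpy as np, cv2, json
from rig import ctrl
from scipy.spatial.transform import Rotation as R
def snap(cam,name):
    s=ctrl.state(); im=ctrl.capture(cam); cv2.imwrite(f'pics/{name}.png',im[:,:,::-1]); return s,im
def T(s):
    M=np.eye(4); M[:3,:3]=R.from_quat(s['ee_rot']).as_matrix(); M[:3,3]=s['position']; return M
def c2w(cam,s=None):
    c=ctrl.calibration(cam)
    if 'mount' in c: return T(s)@np.array(c['mount'])
    return np.linalg.inv(np.array(c['world_to_cam']))
def proj(cam,P,s=None):
    c=ctrl.calibration(cam); f=200/np.tan(np.radians(c['fov_y'])/2)
    W=np.linalg.inv(c2w(cam,s)); p=W[:3,:3]@np.array(P,float)+W[:3,3]
    return np.array([c['cx']+f*p[0]/p[2], c['cy']+f*p[1]/p[2]])
def pix(cam,u,v,z,s=None):
    c=ctrl.calibration(cam); f=200/np.tan(np.radians(c['fov_y'])/2)
    M=c2w(cam,s); d=M[:3,:3]@np.array([(u-c['cx'])/f,(v-c['cy'])/f,1]); o=M[:3,3]
    return o+d*(z-o[2])/d[2]
E
python3 - <<'E'
from h import *
s,_=snap('top','t0'); snap('scene','s0')
for c in ('top','scene','wrist'): print(c,ctrl.calibration(c))
print({k:np.round(v,3) for k,v in s.items()})
for cam in ('top','scene'):
  for t in ('rack','stand','lock_grip','card1','controller','spray','mug'):
    M=c2w(cam)
    print(cam,t,[(np.round(M[:3,:3]@np.array(d['position'])+M[:3,3],3).tolist(),round(d['confidence'],2)) for d in ctrl.recognise(cam,t)])
E
```

```text
pics
top {'fov_y': 50.384461894299506, 'cx': 317.3751970547194, 'cy': 198.69806315631462, 'world_to_cam': array([[-0.00667895, -0.99987177, -0.01455442,  0.02026435],
       [-0.98794988,  0.00884857, -0.15452102,  0.57435605],
       [ 0.15463   ,  0.013347  , -0.98788229,  1.16569657],
       [ 0.        ,  0.        ,  0.        ,  1.        ]])}
scene {'fov_y': 52.41247553368638, 'cx': 321.00507701427006, 'cy': 197.54084985248173, 'world_to_cam': array([[ 0.77593983,  0.63074436,  0.00888387, -0.44374738],
       [ 0.39065893, -0.46943453, -0.79184394, -0.17590457],
       [-0.49528071,  0.61789382, -0.61065887,  1.49065944],
       [ 0.        ,  0.        ,  0.        ,  1.        ]])}
wrist {'fov_y': 63.67387980782605, 'cx': 317.46342744274466, 'cy': 186.4468136337881, 'mount': array([[ 9.99998918e-01, -6.57149101e-04,  1.31595446e-03,
        -1.67604477e-05],
       [ 2.22615112e-04,  9.51962072e-01,  3.06215877e-01,
        -7.79860714e-02],
       [-1.45396822e-03, -3.06215253e-01,  9.51961189e-01,
        -1.35060661e-01],
       [ 0.00000000e+00,  0.00000000e+00,  0.0000
[... 682 characters left out ...]
21)]
top lock_grip [([0.551, -0.202, 0.048], 0.77), ([0.615, -0.295, 0.105], 0.74)]
top card1 [([0.613, -0.296, 0.102], 0.86), ([0.615, -0.156, 0.116], 0.8), ([0.617, -0.249, 0.107], 0.74)]
top controller [([0.611, -0.201, 0.088], 0.46)]
top spray [([0.765, 0.158, 0.111], 0.92)]
top mug [([0.813, -0.026, 0.043], 0.6)]
scene rack [([0.635, -0.231, 0.053], 0.87)]
scene stand [([0.63, 0.151, 0.062], 0.63)]
scene lock_grip [([0.48, -0.206, 0.052], 0.65)]
scene card1 [([0.629, -0.308, 0.096], 0.88), ([0.625, -0.161, 0.09], 0.87), ([0.623, -0.258, 0.094], 0.64)]
scene controller []
scene spray [([0.789, 0.147, 0.088], 0.97), ([0.377, -0.332, 0.034], 0.7)]
scene mug [([0.812, -0.041, 0.065], 0.74)]
```

View pics/t0.png

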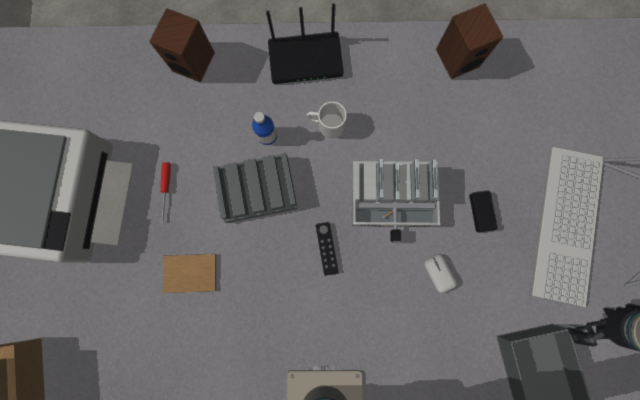

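View pics/s0.png

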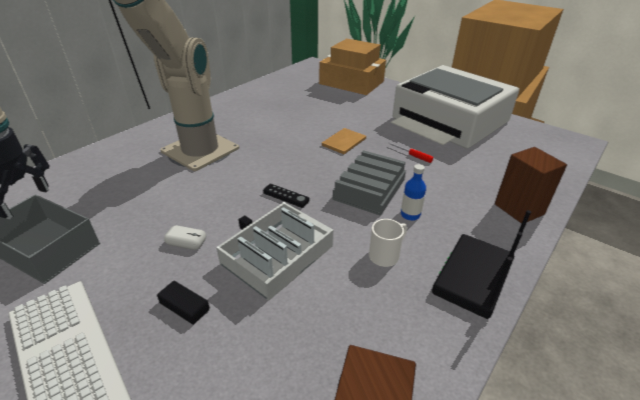

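```bash
python3 - <<'E'
import cv2
a=cv2.imread('pics/t0.png')[140:255,205:455]; cv2.imwrite('pics/t0z.png',cv2.resize(a,None,fx=3.2,fy=3.2,interpolation=3))
a=cv2.imread('pics/s0.png')[140:300,205:445]; cv2.imwrite('pics/s0z.png',cv2.resize(a,None,fx=3.3,fy=3.3,interpolation=3))
E
```

```text
(no output)
```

View pics/t0z.png

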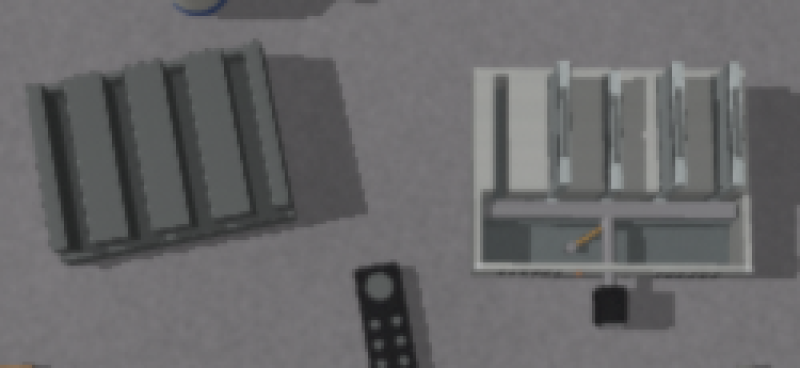

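View pics/s0z.png

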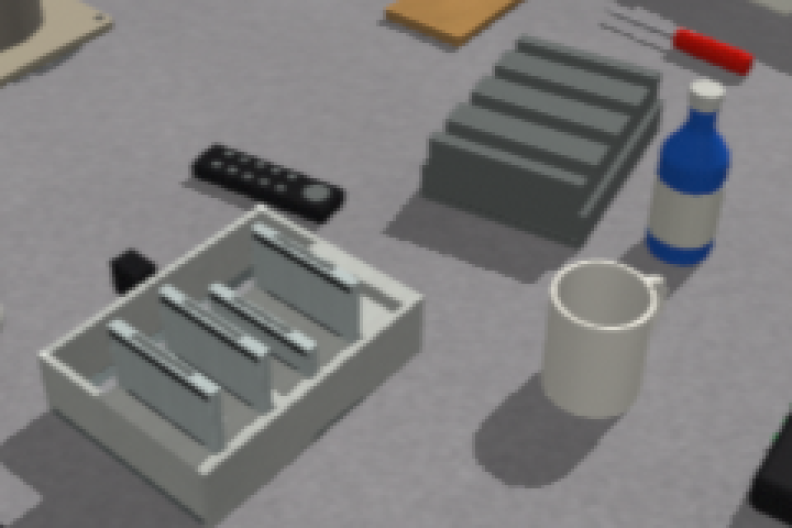

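Call:
drive_tool(
  increments=[
    {"tz":-25,"spin":5.95},
    {"tz":-25,"spin":5.95},
    {"tz":-25,"spin":5.95},
    {"tz":-25,"spin":5.95},
    {},
    {},
  ],
)

```text
validation failed for argument at $.in...
```

Call:
drive_tool(
  increments=[
    {"tx":-25,"ty":-20},
    {"tx":-25,"ty":-20},
    {"tx":-25,"ty":-20},
    {"tx":-25,"ty":-20},
    {"tx":-25,"ty":-20},
    {"tx":-25,"ty":-20},
    {"tx":-25,"ty":-20},
    {"tx":-25,"ty":-20},
  ],
)

```text
validation failed for argument at $.in...
```

Call:
drive_tool(
  increments=[
    {"tx":-25,"ty":-20},
    {"tx":-25,"ty":-20},
    {"tx":-25,"ty":-20},
    {"tx":-25,"ty":-20},
    {"tx":-25,"ty":-20},
    {"tx":-25},
    {},
    {},
  ],
)

```text
validation failed for argument at $.in...
```

Call:
drive_tool(
  increments=[
    {"tx":0,"ty":0,"tz":-25,"spin":5.95},
    {"tx":0,"ty":0,"tz":-25,"spin":5.95},
    {"tx":0,"ty":0,"tz":-25,"spin":5.95},
    {"tx":0,"ty":0,"tz":-25,"spin":5.95},
  ],
)

```text
clock: 1.13
position: [0.2631, -0.5942, 0.3404]
ee_rot: [-0.706, 0.708, 0.0, 0.0]
contact_force: [0.6, -0.7, -0.0]
width: 0.0855
```

Call:
drive_tool(
  increments=[
    {"tx":-28,"ty":-20,"tz":0,"spin":0},
    {"tx":-28,"ty":-20,"tz":0,"spin":0},
    {"tx":-28,"ty":-20,"tz":0,"spin":0},
    {"tx":-28,"ty":-20,"tz":0,"spin":0},
    {"tx":-28,"ty":-20,"tz":0,"spin":0},
    {"tx":-28,"ty":-20,"tz":0,"spin":0},
    {"tx":-28,"ty":-20,"tz":0,"spin":0},
    {"tx":-28,"ty":-20,"tz":0,"spin":0},
  ],
)

```text
clock: 1.8
position: [0.4236, -0.3687, 0.3396]
ee_rot: [0.708, -0.707, 0.0, -0.0]
contact_force: [1.1, -0.8, 0.5]
width: 0.0859
```

Call:
drive_tool(
  increments=[
    {"tx":-28,"ty":-20,"tz":0,"spin":0},
    {"tx":-28,"ty":-20,"tz":0,"spin":0},
    {"tx":-28,"ty":-20,"tz":0,"spin":0},
    {"tx":-28,"ty":-20,"tz":0,"spin":0},
    {"tx":-28,"ty":-20,"tz":0,"spin":0},
    {"tx":-28,"ty":-20,"tz":0,"spin":0},
    {"tx":0,"ty":0,"tz":0,"spin":0},
    {"tx":0,"ty":0,"tz":0,"spin":0},
  ],
)

```text
clock: 2.47
position: [0.5439, -0.1993, 0.3391]
ee_rot: [0.709, -0.705, -0.0, -0.0]
contact_force: [-0.3, -0.2, -0.7]
width: 0.0854
```

```bash
python3 - <<'E'
from h import *
s,_=snap('wrist','w1'); print(s['clock'],s['position'],s['ee_rot'],s['q'])
M=c2w('wrist',s)
for t in ('rack','lock_grip','card1','controller'):
    print(t,[(np.round(M[:3,:3]@np.array(d['position'])+M[:3,3],3).tolist(),round(d['confidence'],2)) for d in ctrl.recognise('wrist',t)])
E
```

```text
2.4667 [ 0.54387727 -0.1993094   0.33910892] [ 7.09440526e-01 -7.04765145e-01 -2.63438298e-04 -4.00395710e-04] [ 0.25400459  0.43091589  0.0748434   1.58385288 -0.03562269  1.12824909
 -1.22689199]
rack [([0.586, -0.195, 0.064], 0.92)]
lock_grip [([0.381, -0.322, 0.036], 0.74), ([0.555, -0.208, 0.044], 0.7)]
card1 [([0.624, -0.162, 0.12], 0.89), ([0.621, -0.248, 0.12], 0.84), ([0.617, -0.3, 0.113], 0.6), ([0.555, -0.201, 0.047], 0.56)]
controller [([0.622, -0.206, 0.089], 0.79)]
```

View pics/w1.png

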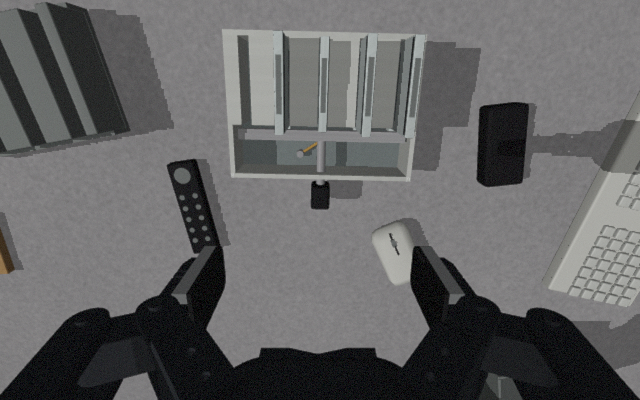

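```bash
python3 - <<'E'
import cv2
a=cv2.imread('pics/w1.png')[20:220,210:450]; cv2.imwrite('pics/w1z.png',cv2.resize(a,None,fx=3,fy=3,interpolation=3))
E
```

```text
(no output)
```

View pics/w1z.png

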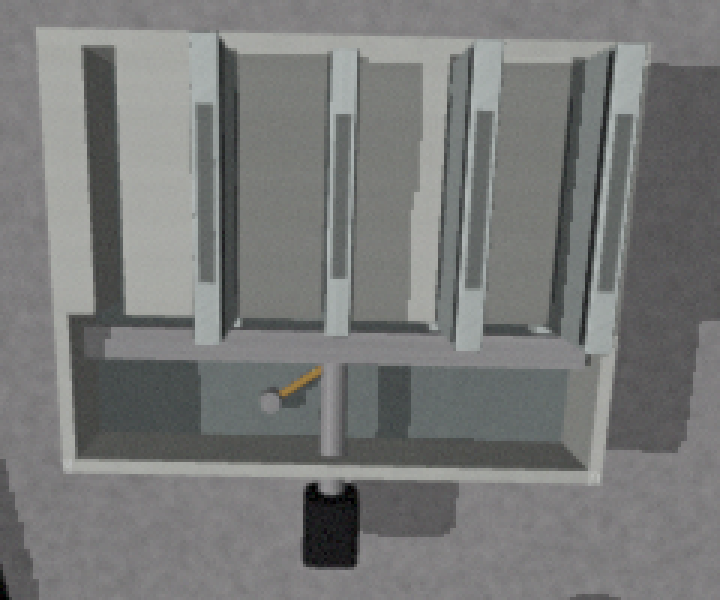

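```bash
cat >> h.py <<'E'
from scipy.optimize import least_squares
def fit(cam,s,pairs,x0):
    def w(p,l): c,q=np.cos(p[2]),np.sin(p[2]); return [p[0]+c*l[0]-q*l[1],p[1]+q*l[0]+c*l[1],l[2]]
    r=least_squares(lambda p: np.concatenate([proj(cam,w(p,l),s)-uv for uv,l in pairs]),x0)
    return r.x, np.round(r.fun,1), w
E
python3 - <<'E'
from h import *
s=ctrl.state()
z=lambda u,v:np.array([210+u/3,20+v/3])
prs=[(z(37,28),(.068,.12,.06)),(z(650,43),(.068,-.12,.06)),(z(66,472),(-.112,.12,.06)),(z(601,486),(-.112,-.12,.06))]
p,e,w=fit('wrist',s,prs,[.6,-.2,0]); print(p,e)
# card tops: front/back at z .118
for l in [(.06,.048,.118),(-.045,.048,.118),(.06,0,.088),(-.045,0,.088),(.06,-.048,.118),(-.045,-.048,.118),(-.045,-.096,.118),(-.158,0,.057),(-.124,0,.057)]:
  print(l,np.round((proj('wrist',w(p,l),s)-[210,20])*3))
print('knob',w(p,(-.141,0,.04)))
E
```

```text
[ 0.60861925 -0.2119775  -0.02374473] [ 0.   0.2  0.5  0.3 -0.5  0.2 -0.1 -0.8]
(0.06, 0.048, 0.118) [206.  33.]
(-0.045, 0.048, 0.118) [210. 346.]
(0.06, 0, 0.088) [346.  49.]
(-0.045, 0, 0.088) [339. 337.]
(0.06, -0.048, 0.118) [491.  40.]
(-0.045, -0.048, 0.118) [470. 352.]
(-0.045, -0.096, 0.118) [599. 355.]
(-0.158, 0, 0.057) [331. 571.]
(-0.124, 0, 0.057) [333. 502.]
knob [np.float64(0.46765899916249865), np.float64(-0.20862981027498642), 0.04]
```

```bash
cat >> h.py <<'E'
def inc(s,xyz,yawdeg):
    M=T(s); d=M[:3,:3].T@(np.array(xyz)-M[:3,3])*1000
    a=np.degrees(np.arctan2(M[1,0],M[0,0])); sp=-((yawdeg-a+180)%360-180)
    print('now',np.round(s['position'],4),'yaw',round(a,2),'tool inc mm',np.round(d,1),'spin',round(sp,2)); return d,sp
E
python3 - <<'E'
from h import *
s=ctrl.state()
print('mouse edges',[np.round(pix('wrist',u,v,z,s),3) for u,v,z in ((373,235,.017),(385,283,.01),(415,215,.01))])
print('remote',[np.round(pix('wrist',u,v,.018,s),3) for u,v in ((170,165),(195,160),(222,245),(200,252))])
inc(s,[.4677,-.2086,.10],-91.36)
E
```

```text
mouse edges [array([ 0.393, -0.291,  0.017]), array([ 0.3  , -0.317,  0.01 ]), array([ 0.424, -0.357,  0.01 ])]
remote [array([0.506, 0.01 , 0.018]), array([ 0.514, -0.027,  0.018]), array([ 0.376, -0.054,  0.018]), array([ 0.364, -0.017,  0.018])]
now [ 0.5418 -0.2036  0.3395] yaw -90.08 tool inc mm [  4.9  74.1 239.5] spin 1.28
```

```bash
python3 - <<'E'
from h import *
s,im=snap('wrist','w2'); print(s['clock'],s['position'],s['ee_rot']);
s2=ctrl.state();print(s2['position'])
json.dump({k:np.array(v).tolist() for k,v in s.items()},open('w2.json','w'))
a=im[20:220,210:450,::-1]; cv2.imwrite('pics/w2z.png',cv2.resize(a,None,fx=3,fy=3,interpolation=3))
E
```

```text
2.7167 [ 0.54179932 -0.20358655  0.33945977] [-7.06640562e-01  7.07572602e-01 -1.95766417e-04 -3.01710394e-04]
[ 0.54193016 -0.20340057  0.33948287]
```

View pics/w2z.png

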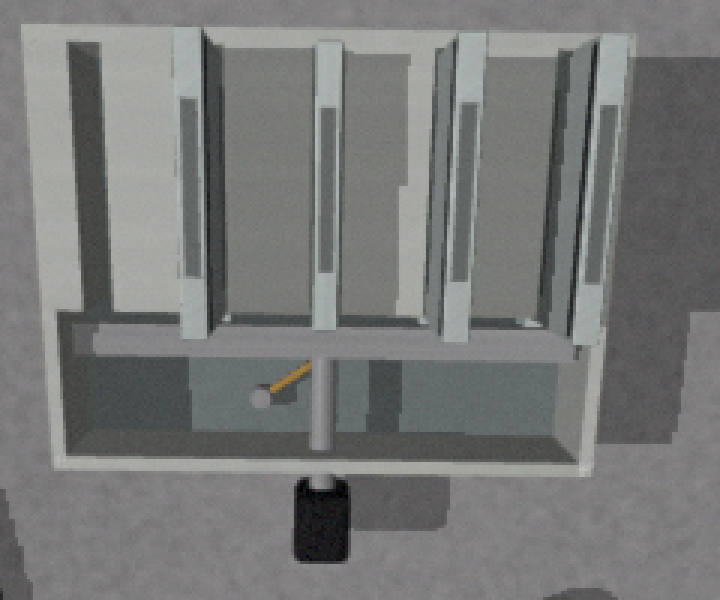

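```bash
python3 - <<'E'
from h import *
s=json.load(open('w2.json'))
z=lambda u,v:np.array([210+u/3,20+v/3])
prs=[(z(22,24),(.068,.12,.06)),(z(636,35),(.068,-.12,.06)),(z(55,470),(-.112,.12,.06)),(z(592,476),(-.112,-.12,.06))]
p,e,w=fit('wrist',s,prs,[.6,-.2,0]); print(p,e)
for l in [(.06,.048,.118),(-.045,.048,.118),(.06,0,.088),(-.045,0,.088),(.06,-.048,.118),(-.045,-.048,.118),(-.045,-.096,.118),(-.158,0,.057),(-.124,0,.057)]:
  print(l,np.round((proj('wrist',w(p,l),s)-[210,20])*3))
k=w(p,(-.141,0,.04)); print('knob',k)
inc(ctrl.state(),[k[0],k[1],.10],-90+np.degrees(p[2]))
E
```

```text
[ 0.61100715 -0.20665136 -0.01518145] [-0.2  0.3  0.4 -0.3 -0.2 -0.1 -0.1  0.1]
(0.06, 0.048, 0.118) [188.  26.]
(-0.045, 0.048, 0.118) [196. 341.]
(0.06, 0, 0.088) [330.  42.]
(-0.045, 0, 0.088) [326. 331.]
(0.06, -0.048, 0.118) [474.  31.]
(-0.045, -0.048, 0.118) [457. 344.]
(-0.045, -0.096, 0.118) [587. 346.]
(-0.158, 0, 0.057) [322. 566.]
(-0.124, 0, 0.057) [323. 497.]
knob [np.float64(0.47002340044009605), np.float64(-0.20451085945100253), 0.04]
now [ 0.5419 -0.2034  0.3395] yaw -90.07 tool inc mm [  1.1  71.9 239.5] spin 0.8
```

Call:
drive_tool(
  increments=[
    {"tx":1,"ty":24,"tz":20,"spin":0.8},
    {"tx":0,"ty":24,"tz":35,"spin":0},
    {"tx":0,"ty":24,"tz":35,"spin":0},
    {"tx":0,"ty":0,"tz":35,"spin":0},
    {"tx":0,"ty":0,"tz":35,"spin":0},
    {"tx":0,"ty":0,"tz":30,"spin":0},
    {"tx":0,"ty":0,"tz":0,"spin":0},
    {"tx":0,"ty":0,"tz":0,"spin":0},
  ],
  grip=55,
  grip_force=60,
)

```text
clock: 3.43
position: [0.4705, -0.2028, 0.15]
ee_rot: [-0.702, 0.712, 0.001, -0.001]
contact_force: [0.6, -0.3, 0.7]
width: 0.0551
```

```bash
python3 - <<'E'
from h import *
s,im=snap('wrist','w3'); inc(ctrl.state(),[.470,-.2045,.029],-90.87); print(s['contact_force'],s['width'])
E
```

```text
now [ 0.4719 -0.2032  0.1514] yaw -90.78 tool inc mm [  1.3   1.9 122.4] spin 0.09
[ 0.62482498 -0.27885208  0.73374097] 0.05506340067613075
```

View pics/w3.png

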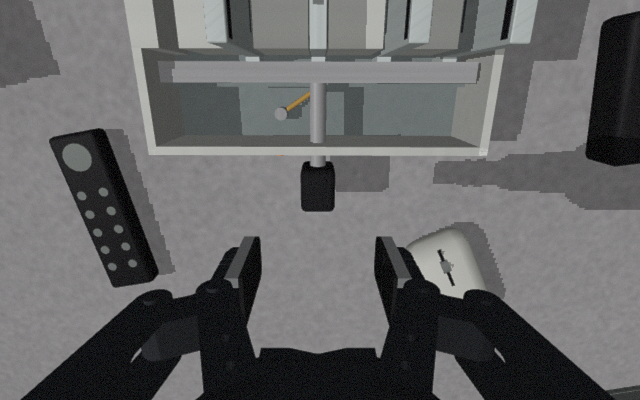

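Call:
drive_tool(
  increments=[
    {"tx":1,"ty":2,"tz":30,"spin":0},
    {"tx":0,"ty":0,"tz":30,"spin":0},
    {"tx":0,"ty":0,"tz":30,"spin":0},
    {"tx":0,"ty":0,"tz":20,"spin":0},
    {"tx":0,"ty":0,"tz":12,"spin":0},
    {"tx":0,"ty":0,"tz":0,"spin":0},
    {"tx":0,"ty":0,"tz":0,"spin":0},
    {"tx":0,"ty":0,"tz":0,"spin":0},
  ],
)

```text
clock: 4.15
position: [0.4712, -0.2042, 0.0306]
ee_rot: [-0.703, 0.712, -0.002, 0.001]
contact_force: [0.1, -0.0, 0.2]
width: 0.0552
```

Call:
drive_tool(
  increments=[
    {"tx":0,"ty":0,"tz":0,"spin":0},
    {"tx":0,"ty":0,"tz":0,"spin":0},
    {"tx":0,"ty":0,"tz":0,"spin":0},
    {"tx":0,"ty":0,"tz":0,"spin":0},
    {"tx":0,"ty":0,"tz":0,"spin":0},
    {"tx":0,"ty":0,"tz":0,"spin":0},
    {"tx":0,"ty":0,"tz":0,"spin":0},
    {"tx":0,"ty":0,"tz":0,"spin":0},
  ],
  grip=15,
  grip_force=60,
)

```text
clock: 4.82
position: [0.4704, -0.2027, 0.03]
ee_rot: [-0.703, 0.712, -0.001, 0.001]
contact_force: [-1.0, 2.6, 8.8]
width: 0.0253
```

Call:
drive_tool(
  increments=[
    {"tx":0,"ty":8,"tz":0,"spin":0},
    {"tx":0,"ty":8,"tz":0,"spin":0},
    {"tx":0,"ty":8,"tz":0,"spin":0},
    {"tx":0,"ty":8,"tz":0,"spin":0},
    {"tx":0,"ty":8,"tz":0,"spin":0},
    {"tx":0,"ty":1,"tz":0,"spin":0},
    {"tx":0,"ty":0,"tz":0,"spin":0},
    {"tx":0,"ty":0,"tz":0,"spin":0},
  ],
)

```text
clock: 5.48
position: [0.4303, -0.2021, 0.03]
ee_rot: [-0.703, 0.711, -0.001, 0.001]
contact_force: [1.4, 3.3, 9.8]
width: 0.0252
```

Call:
drive_tool(
  increments=[
    {"tx":0,"ty":0,"tz":0,"spin":0},
    {"tx":0,"ty":0,"tz":0,"spin":0},
    {"tx":0,"ty":0,"tz":0,"spin":0},
    {"tx":0,"ty":0,"tz":0,"spin":0},
  ],
)

```text
clock: 5.82
position: [0.4304, -0.2021, 0.03]
ee_rot: [-0.703, 0.711, -0.001, 0.001]
contact_force: [1.8, 3.0, 9.0]
width: 0.0254
```

Call:
drive_tool(
  increments=[
    {"tx":0,"ty":0,"tz":0,"spin":0},
    {"tx":0,"ty":0,"tz":0,"spin":0},
    {"tx":0,"ty":0,"tz":0,"spin":0},
    {"tx":0,"ty":0,"tz":0,"spin":0},
    {"tx":0,"ty":0,"tz":0,"spin":0},
    {"tx":0,"ty":0,"tz":-20,"spin":0},
    {"tx":0,"ty":0,"tz":-30,"spin":0},
    {"tx":0,"ty":0,"tz":-30,"spin":0},
  ],
  grip=55,
)

```text
clock: 6.48
position: [0.4274, -0.2026, 0.1087]
ee_rot: [-0.703, 0.712, 0.001, -0.001]
contact_force: [0.8, 0.4, 0.2]
width: 0.0549
```

Call:
drive_tool(
  increments=[
    {"tx":0,"ty":0,"tz":-30,"spin":0},
    {"tx":0,"ty":0,"tz":-30,"spin":0},
    {"tx":0,"ty":0,"tz":-30,"spin":0},
    {"tx":-30,"ty":-10,"tz":-30,"spin":0},
    {"tx":-30,"ty":-10,"tz":-30,"spin":0},
    {"tx":-30,"ty":-10,"tz":-30,"spin":0},
    {"tx":-30,"ty":-10,"tz":-30,"spin":0},
    {"tx":-30,"ty":-10,"tz":-20,"spin":0},
  ],
)

```text
clock: 7.15
position: [0.4791, -0.0579, 0.336]
ee_rot: [-0.702, 0.712, -0.001, 0.001]
contact_force: [1.4, -0.1, 0.0]
width: 0.0552
```

Call:
drive_tool(
  increments=[
    {"tx":-30,"ty":-10,"tz":0,"spin":0},
    {"tx":-30,"ty":-10,"tz":0,"spin":0},
    {"tx":-30,"ty":-10,"tz":0,"spin":0},
    {"tx":-30,"ty":-10,"tz":0,"spin":0},
    {"tx":-30,"ty":0,"tz":0,"spin":0},
    {"tx":-30,"ty":0,"tz":0,"spin":0},
    {"tx":-30,"ty":0,"tz":0,"spin":0},
    {"tx":0,"ty":0,"tz":0,"spin":0},
  ],
)

```text
clock: 7.82
position: [0.52, 0.1585, 0.3328]
ee_rot: [-0.706, 0.708, 0.002, 0.001]
contact_force: [0.1, 0.7, 0.6]
width: 0.055
```

Call:
drive_tool(
  increments=[
    {"tx":0,"ty":0,"tz":0,"spin":0},
    {"tx":0,"ty":0,"tz":0,"spin":0},
    {"tx":0,"ty":0,"tz":0,"spin":0},
    {"tx":0,"ty":0,"tz":0,"spin":0},
  ],
)

```text
clock: 8.15
position: [0.5213, 0.1491, 0.3333]
ee_rot: [-0.702, 0.712, -0.0, -0.0]
contact_force: [0.9, -0.2, 1.0]
width: 0.0552
```

```bash
python3 - <<'E'
from h import *
s,im=snap('wrist','w4'); print(s['position'],ctrl.state()['position'])
json.dump({k:np.array(v).tolist() for k,v in s.items()},open('w4.json','w'))
E
```

```text
[0.5213458  0.14907584 0.3333449 ] [0.52131926 0.14924869 0.33334755]
```

View pics/w4.png

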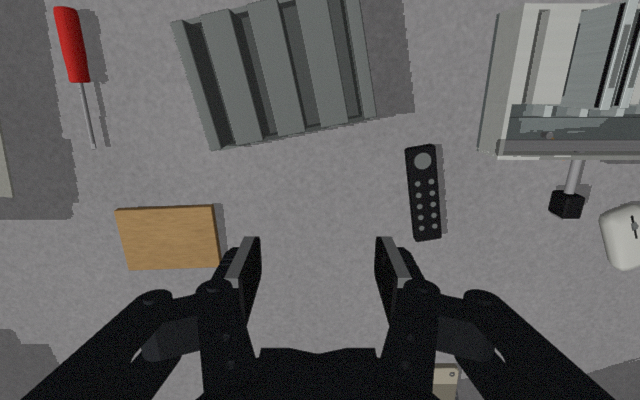

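Call:
drive_tool(
  increments=[
    {"tx":-10,"ty":-20,"tz":0,"spin":0},
    {"tx":-10,"ty":-20,"tz":0,"spin":0},
    {"tx":-10,"ty":-20,"tz":0,"spin":0},
    {"tx":0,"ty":0,"tz":0,"spin":0},
    {"tx":0,"ty":0,"tz":0,"spin":0},
    {"tx":0,"ty":0,"tz":0,"spin":0},
    {"tx":0,"ty":0,"tz":0,"spin":0},
  ],
)

```text
clock: 8.78
position: [0.5809, 0.179, 0.3334]
ee_rot: [-0.702, 0.712, 0.0, -0.0]
contact_force: [-0.4, -0.3, 0.1]
width: 0.0552
```

```bash
python3 - <<'E'
from h import *
s,im=snap('wrist','w5'); print(s['position'],ctrl.state()['position'])
json.dump({k:np.array(v).tolist() for k,v in s.items()},open('w5.json','w'))
a=im[0:230,160:420,::-1]; cv2.imwrite('pics/w5z.png',cv2.resize(a,None,fx=2.6,fy=2.6,interpolation=3))
M=c2w('wrist',s)
print([(np.round(M[:3,:3]@np.array(d['position'])+M[:3,3],3).tolist(),round(d['confidence'],2)) for d in ctrl.recognise('wrist','stand')])
E
```

```text
[0.58086896 0.1790085  0.33342397] [0.58093029 0.17916019 0.33356945]
[([0.621, 0.192, 0.071], 0.77), ([0.644, 0.46, 0.025], 0.49)]
```

View pics/w5z.png

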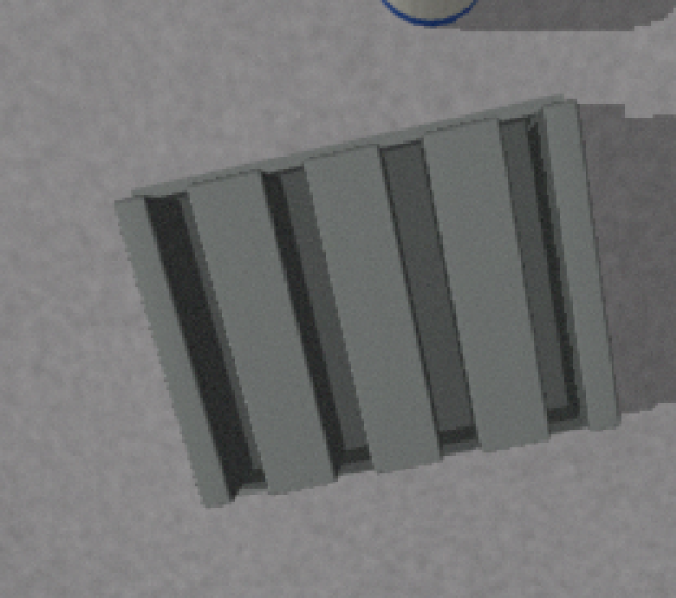

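```bash
cat > fs.py <<'E'
from h import *
YS=[.106,.0715,.0365,.0175,-.0175,-.0365,-.0715,-.106]
def fitst(s,B,F,z,x0,H=.075):
    prs=[(z(*b),(H,y,.07)) for b,y in zip(B,YS) if b]+[(z(*b),(-H,y,.07)) for b,y in zip(F,YS) if b]
    return fit('wrist',s,prs,x0)
E
python3 - <<'E'
from fs import *
s=json.load(open('w5.json'))
z=lambda u,v:np.array([160+u/2.6,0+v/2.6])
B=[(115,201),(187,183),(263,171),(303,158),(377,145),(424,132),(497,119),(578,99)]
F=[(207,507),(270,495),(336,481),(377,474),(440,459),(485,452),(549,438),(620,427)]
for H in (.075,.081):
    p,e,w=fitst(s,B,F,z,[.6,.18,.15],H); print(H,p,np.degrees(p[2]),e)
    for y in (.081,.027,-.027,-.081): print(np.round(w(p,(0,y,.008)),4))
E
```

```text
0.075 [0.61310433 0.19283348 0.18814849] 10.78011451287187 [-1.2  0.  -0.5  0.7 -0.6 -1.1 -0.   0.3  1.1 -1.2 -0.7  0.2  1.4 -1.4
  0.3 -0.4 -1.4  0.7 -0.1  0.3  0.6  0.5 -0.8  0.4  1.5  0.9 -1.3  0.8
  1.1  0.9  0.6 -0.2]
[0.598  0.2724 0.008 ]
[0.6081 0.2194 0.008 ]
[0.6182 0.1663 0.008 ]
[0.6283 0.1133 0.008 ]
0.081 [0.61168091 0.19264184 0.18788441] 10.764983651298003 [-2.4 -4.  -1.6 -3.4 -1.6 -5.3 -1.  -3.8  0.3 -5.4 -1.5 -4.   0.7 -5.7
 -0.3 -4.7  0.   5.9  1.2  5.5  1.8  5.8  0.3  5.8  2.5  6.4 -0.4  6.2
  1.9  6.4  1.3  5.4]
[0.5966 0.2722 0.008 ]
[0.6066 0.2192 0.008 ]
[0.6167 0.1661 0.008 ]
[0.6268 0.1131 0.008 ]
```

```bash
python3 - <<'E'
from h import *
c,q=np.cos(-.01518),np.sin(-.01518)
for y in (.048,-.048,-.096):
    x=.007; print(y,np.round([.6110+c*x-q*y,-.2067+q*x+c*y],4))
inc(ctrl.state(),[.6187,-.1588,.087],-90.87)
E
```

```text
0.048 [ 0.6187 -0.1588]
-0.048 [ 0.6173 -0.2548]
-0.096 [ 0.6165 -0.3028]
now [0.581  0.1793 0.3337] yaw -90.75 tool inc mm [337.6 -42.1 246.7] spin 0.12
```

Call:
drive_tool(
  increments=[
    {"tx":35,"ty":-6,"tz":0,"spin":0},
    {"tx":35,"ty":-6,"tz":0,"spin":0},
    {"tx":35,"ty":-6,"tz":0,"spin":0},
    {"tx":35,"ty":-6,"tz":0,"spin":0},
    {"tx":35,"ty":-6,"tz":0,"spin":0},
    {"tx":35,"ty":-6,"tz":0,"spin":0},
    {"tx":35,"ty":-6,"tz":0,"spin":0},
    {"tx":35,"ty":0,"tz":20,"spin":0},
  ],
  grip=34,
)

```text
clock: 9.55
position: [0.6227, -0.1027, 0.3171]
ee_rot: [-0.703, 0.712, -0.004, 0.003]
contact_force: [0.4, -0.4, 0.9]
width: 0.0338
```

Call:
drive_tool(
  increments=[
    {"tx":35,"ty":0,"tz":30,"spin":0},
    {"tx":22,"ty":0,"tz":30,"spin":0},
    {"tx":0,"ty":0,"tz":30,"spin":0},
    {"tx":0,"ty":0,"tz":30,"spin":0},
    {"tx":0,"ty":0,"tz":20,"spin":0},
    {"tx":0,"ty":0,"tz":0,"spin":0},
    {"tx":0,"ty":0,"tz":0,"spin":0},
    {"tx":0,"ty":0,"tz":0,"spin":0},
  ],
)

```text
clock: 10.22
position: [0.6204, -0.1544, 0.1779]
ee_rot: [-0.703, 0.712, -0.001, 0.001]
contact_force: [0.4, 0.0, -0.4]
width: 0.0342
```

Call:
drive_tool(
  increments=[
    {"tx":0,"ty":0,"tz":0,"spin":0},
    {"tx":0,"ty":0,"tz":0,"spin":0},
  ],
)

```text
clock: 10.38
position: [0.6205, -0.1543, 0.1782]
ee_rot: [-0.703, 0.711, -0.001, 0.001]
contact_force: [0.3, 0.4, 0.2]
width: 0.0342
```

```bash
python3 - <<'E'
from h import *
s,im=snap('wrist','w6'); inc(ctrl.state(),[.6187,-.1588,.087],-90.87)
for l in ((.6737,-.1597,.118),(.5657,-.158,.118)): print(proj('wrist',l,s))
E
```

```text
now [ 0.6202 -0.1543  0.1778] yaw -90.71 tool inc mm [ 4.5  1.7 90.8] spin 0.16
[324.4906946 126.5737037]
[322.99950604 281.71399011]
```

View pics/w6.png

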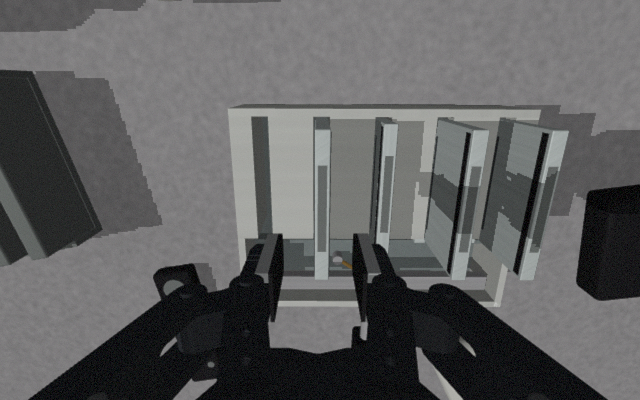

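Call:
drive_tool(
  increments=[
    {"tx":4,"ty":2,"tz":20,"spin":0.2},
    {"tx":0,"ty":0,"tz":25,"spin":0},
    {"tx":0,"ty":0,"tz":25,"spin":0},
    {"tx":0,"ty":0,"tz":15,"spin":0},
    {"tx":0,"ty":0,"tz":6,"spin":0},
    {"tx":0,"ty":0,"tz":0,"spin":0},
    {"tx":0,"ty":0,"tz":0,"spin":0},
    {"tx":0,"ty":0,"tz":0,"spin":0},
  ],
)

```text
clock: 11.1
position: [0.6185, -0.1584, 0.0868]
ee_rot: [-0.701, 0.713, -0.001, 0.001]
contact_force: [-0.1, -0.9, 0.1]
width: 0.0343
```

Call:
drive_tool(
  increments=[
    {"tx":0,"ty":0,"tz":0,"spin":0},
    {"tx":0,"ty":0,"tz":0,"spin":0},
    {"tx":0,"ty":0,"tz":0,"spin":0},
    {"tx":0,"ty":0,"tz":0,"spin":0},
    {"tx":0,"ty":0,"tz":0,"spin":0},
    {"tx":0,"ty":0,"tz":0,"spin":0},
  ],
  grip=0,
  grip_force=60,
)

```text
clock: 11.6
position: [0.6182, -0.1581, 0.0865]
ee_rot: [-0.701, 0.713, -0.001, 0.001]
contact_force: [-0.4, 0.7, 6.1]
width: 0.0093
```

Call:
drive_tool(
  increments=[
    {"tx":0,"ty":0,"tz":-10,"spin":0},
    {"tx":0,"ty":0,"tz":-18,"spin":0},
    {"tx":0,"ty":0,"tz":-18,"spin":0},
    {"tx":0,"ty":0,"tz":-18,"spin":0},
    {"tx":0,"ty":0,"tz":-18,"spin":0},
    {"tx":0,"ty":0,"tz":-18,"spin":0},
    {"tx":0,"ty":0,"tz":-18,"spin":0},
    {"tx":0,"ty":0,"tz":-12,"spin":0},
  ],
)

```text
clock: 12.27
position: [0.6175, -0.1585, 0.2174]
ee_rot: [-0.701, 0.713, -0.001, 0.0]
contact_force: [0.3, -0.7, -2.1]
width: 0.0093
```

```bash
python3 - <<'E'
from h import *
s,im=snap('wrist','w7'); snap('scene','s7'); print(s['width'],s['contact_force']); inc(ctrl.state(),[.598+.007,.2724,.22],-79.2)
E
```

```text
0.009327578909743077 [ 0.32799546 -0.68653762 -2.06443876]
now [ 0.6185 -0.1587  0.2178] yaw -90.93 tool inc mm [-430.8   20.5   -2.7] spin -11.73
```

View pics/s7.png

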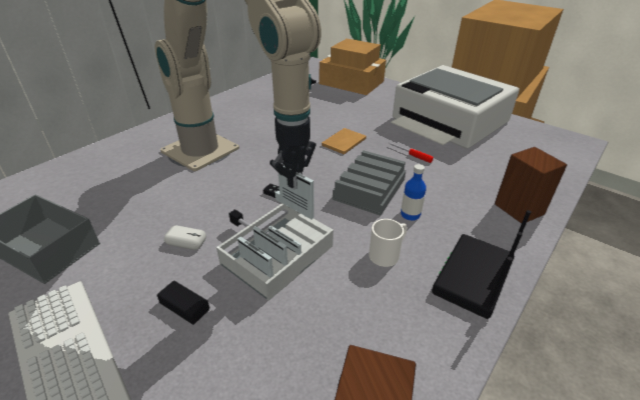

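Call:
drive_tool(
  increments=[
    {"tx":-20,"ty":1,"tz":0,"spin":0},
    {"tx":-35,"ty":2,"tz":0,"spin":0},
    {"tx":-35,"ty":2,"tz":0,"spin":0},
    {"tx":-35,"ty":2,"tz":0,"spin":0},
    {"tx":-35,"ty":2,"tz":0,"spin":0},
    {"tx":-35,"ty":2,"tz":0,"spin":0},
    {"tx":-35,"ty":2,"tz":0,"spin":0},
    {"tx":-35,"ty":2,"tz":0,"spin":0},
  ],
)

```text
clock: 13.03
position: [0.6054, 0.1084, 0.2141]
ee_rot: [-0.701, 0.713, 0.001, -0.001]
contact_force: [1.3, -0.2, -0.8]
width: 0.009
```

Call:
drive_tool(
  increments=[
    {"tx":-35,"ty":2,"tz":0,"spin":0},
    {"tx":-35,"ty":2,"tz":0,"spin":0},
    {"tx":-35,"ty":2,"tz":0,"spin":0},
    {"tx":-35,"ty":2,"tz":0,"spin":0},
    {"tx":-26,"ty":0,"tz":0,"spin":-3},
    {"tx":0,"ty":0,"tz":0,"spin":-3},
    {"tx":0,"ty":0,"tz":0,"spin":-3},
    {"tx":0,"ty":0,"tz":0,"spin":-2.7},
  ],
)

```text
clock: 13.7
position: [0.6001, 0.2735, 0.2136]
ee_rot: [0.772, -0.636, -0.0, 0.001]
contact_force: [0.2, -0.4, -2.1]
width: 0.0092
```

Call:
drive_tool(
  increments=[
    {"tx":0,"ty":0,"tz":0,"spin":0},
    {"tx":0,"ty":0,"tz":0,"spin":0},
    {"tx":0,"ty":0,"tz":0,"spin":0},
    {"tx":0,"ty":0,"tz":0,"spin":0},
  ],
)

```text
clock: 14.03
position: [0.6011, 0.2729, 0.2149]
ee_rot: [0.77, -0.638, -0.0, 0.0]
contact_force: [0.4, -0.1, -1.3]
width: 0.0094
```

```bash
python3 - <<'E'
from h import *
s,im=snap('wrist','w8'); snap('top','t8'); json.dump({k:np.array(v).tolist() for k,v in s.items()},open('w8.json','w'))
inc(ctrl.state(),[.6049,.2737,.22],-79.2)
a=cv2.imread('pics/t8.png')[110:255,175:465]; cv2.imwrite('pics/t8z.png',cv2.resize(a,None,fx=2.7,fy=2.7,interpolation=3))
E
```

```text
now [0.6012 0.273  0.2151] yaw -79.26 tool inc mm [ 0.  -3.8 -4.9] spin -0.06
```

View pics/w8.png

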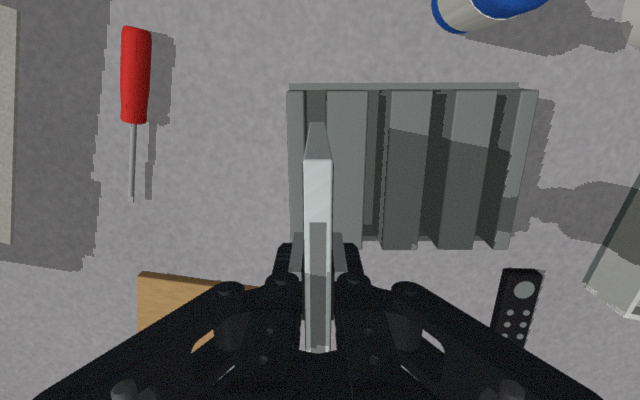

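View pics/t8z.png

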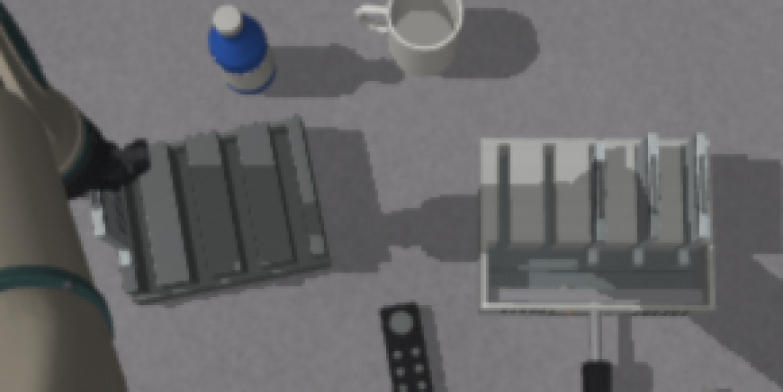

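```bash
cat > ov.py <<'E'
import sys
from fs import *
def overlay(name,sj,p,out,card=None,crop=(200,60,560,280),f=2.2):
    s=json.load(open(sj)); im=cv2.imread(name)
    w=lambda l:[p[0]+np.cos(p[2])*l[0]-np.sin(p[2])*l[1],p[1]+np.sin(p[2])*l[0]+np.cos(p[2])*l[1],l[2]]
    x0,y0,x1,y1=crop
    im=cv2.resize(im[y0:y1,x0:x1],None,fx=f,fy=f,interpolation=3)
    for a,b in ((0,0),(1,2),(3,4),(5,6),(7,7)):
        P=[(.075,YS[a]),(.075,YS[b]),(-.075,YS[b]),(-.075,YS[a])]
        q=np.array([(proj('wrist',w((*l,.07)),s)-[x0,y0])*f for l in P])
        cv2.polylines(im,[np.int32(q)],True,(0,0,255),1)
    cv2.imwrite(out,im)
E
python3 - <<'E'
from ov import *
overlay('pics/w8.png','w8.json',[.6131,.1928,.18815],'pics/w8o.png')
E
```

```text
(no output)
```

View pics/w8o.png

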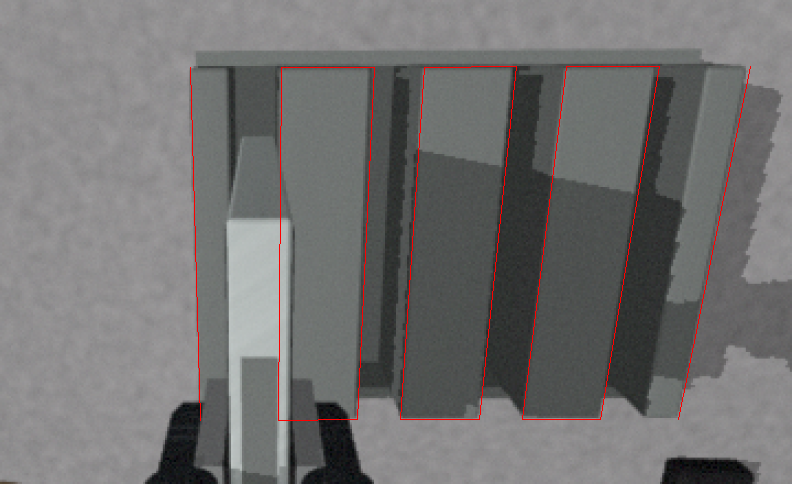

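Call:
drive_tool(
  increments=[
    {"tx":0,"ty":-4,"tz":15,"spin":0},
    {"tx":0,"ty":0,"tz":20,"spin":0},
    {"tx":0,"ty":0,"tz":10,"spin":0},
    {"tx":0,"ty":0,"tz":0,"spin":0},
    {"tx":0,"ty":0,"tz":0,"spin":0},
  ],
)

```text
clock: 14.55
position: [0.6047, 0.2736, 0.1691]
ee_rot: [0.77, -0.638, -0.0, 0.001]
contact_force: [-0.2, 1.4, -1.9]
width: 0.0092
```

```bash
python3 - <<'E'
from h import *
s=ctrl.state(); inc(s,[.6049,.2737,.0865],-79.2); print(s['contact_force'])
E
```

```text
now [0.6047 0.2736 0.1691] yaw -79.23 tool inc mm [-0.1 -0.4 82.6] spin -0.03
[-0.18068534  1.41663026 -1.92505634]
```

Call:
drive_tool(
  increments=[
    {"tx":0,"ty":0,"tz":15,"spin":0},
    {"tx":0,"ty":0,"tz":15,"spin":0},
    {"tx":0,"ty":0,"tz":15,"spin":0},
    {"tx":0,"ty":0,"tz":15,"spin":0},
    {"tx":0,"ty":0,"tz":12,"spin":0},
    {"tx":0,"ty":0,"tz":9,"spin":0},
    {"tx":0,"ty":0,"tz":0,"spin":0},
    {"tx":0,"ty":0,"tz":0,"spin":0},
  ],
)

```text
clock: 15.22
position: [0.6053, 0.274, 0.0893]
ee_rot: [0.77, -0.638, 0.0, -0.0]
contact_force: [-1.1, -0.3, -1.6]
width: 0.0095
```

Call:
drive_tool(
  increments=[
    {"tx":0,"ty":0,"tz":0,"spin":0},
  ],
)

```text
clock: 15.3
position: [0.606, 0.2742, 0.0901]
ee_rot: [0.77, -0.638, 0.0, -0.001]
contact_force: [-0.3, 0.2, -1.5]
width: 0.0093
```

Call:
drive_tool(
  increments=[
    {"tx":0,"ty":0,"tz":3,"spin":0},
    {"tx":0,"ty":0,"tz":0,"spin":0},
    {"tx":0,"ty":0,"tz":0,"spin":0},
  ],
)

```text
clock: 15.55
position: [0.6054, 0.274, 0.0866]
ee_rot: [0.77, -0.638, 0.0, -0.0]
contact_force: [0.2, -0.3, -2.2]
width: 0.0093
```

Call:
drive_tool(
  increments=[
    {"tx":0,"ty":0,"tz":0,"spin":0},
    {"tx":0,"ty":0,"tz":0,"spin":0},
    {"tx":0,"ty":0,"tz":0,"spin":0},
    {"tx":0,"ty":0,"tz":0,"spin":0},
    {"tx":0,"ty":0,"tz":-15,"spin":0},
    {"tx":0,"ty":0,"tz":-25,"spin":0},
    {"tx":0,"ty":0,"tz":-30,"spin":0},
    {"tx":0,"ty":0,"tz":-30,"spin":0},
  ],
  grip=34,
)

```text
clock: 16.22
position: [0.6047, 0.2737, 0.1868]
ee_rot: [0.77, -0.638, -0.0, 0.001]
contact_force: [0.3, 0.9, -0.2]
width: 0.0338
```

Call:
drive_tool(
  increments=[
    {"tx":0,"ty":0,"tz":-30,"spin":0},
    {"tx":30,"ty":0,"tz":0,"spin":3},
    {"tx":35,"ty":0,"tz":0,"spin":3},
    {"tx":35,"ty":0,"tz":0,"spin":3},
    {"tx":35,"ty":0,"tz":0,"spin":2.7},
    {"tx":35,"ty":0,"tz":0,"spin":0},
    {"tx":35,"ty":0,"tz":0,"spin":0},
    {"tx":35,"ty":0,"tz":0,"spin":0},
  ],
)

```text
clock: 16.88
position: [0.6176, 0.0333, 0.2165]
ee_rot: [-0.701, 0.713, -0.0, 0.0]
contact_force: [0.2, 0.0, 0.3]
width: 0.034
```

```bash
python3 - <<'E'
from h import *
s,im=snap('scene','s9'); inc(ctrl.state(),[.6173,-.2548,.180],-90.87); print(ctrl.state()['clock'])
a=im[120:300,200:460,::-1]; cv2.imwrite('pics/s9z.png',cv2.resize(a,None,fx=3,fy=3,interpolation=3))
E
```

```text
now [0.6174 0.0221 0.2165] yaw -91.51 tool inc mm [276.5  -7.2  38.8] spin -0.64
16.9333
```

View pics/s9z.png

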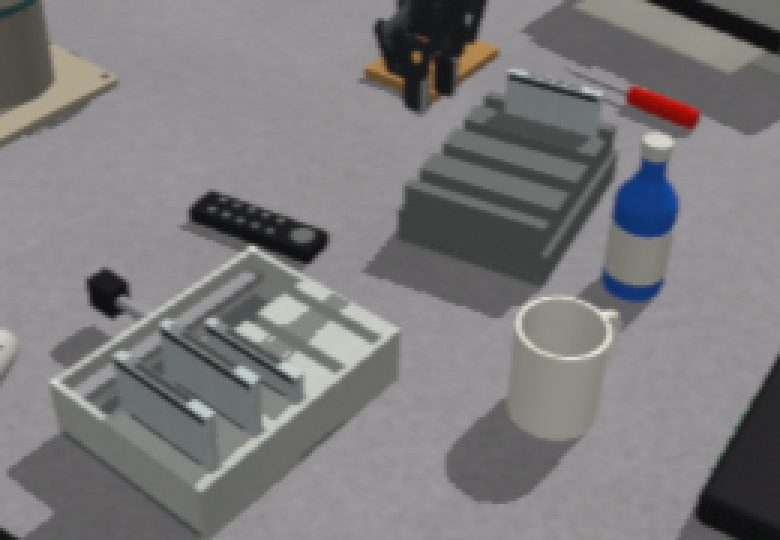

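Card 1 stands upright in the leftmost stand slot. Next: the card at rack y = -48.

Call:
drive_tool(
  increments=[
    {"tx":35,"ty":-1,"tz":0,"spin":-0.6},
    {"tx":35,"ty":-1,"tz":0,"spin":0},
    {"tx":35,"ty":-1,"tz":0,"spin":0},
    {"tx":35,"ty":-1,"tz":0,"spin":0},
    {"tx":35,"ty":-1,"tz":0,"spin":0},
    {"tx":35,"ty":-1,"tz":0,"spin":0},
    {"tx":35,"ty":0,"tz":0,"spin":0},
    {"tx":31,"ty":0,"tz":0,"spin":0},
  ],
)

```text
clock: 17.6
position: [0.6216, -0.2437, 0.2164]
ee_rot: [-0.705, 0.709, -0.0, -0.0]
contact_force: [0.2, 0.2, -1.0]
width: 0.034
```

Call:
drive_tool(
  increments=[
    {"tx":0,"ty":0,"tz":20,"spin":0},
    {"tx":0,"ty":0,"tz":15,"spin":0},
    {"tx":0,"ty":0,"tz":0,"spin":0},
    {"tx":0,"ty":0,"tz":0,"spin":0},
    {"tx":0,"ty":0,"tz":0,"spin":0},
  ],
)

```text
clock: 18.02
position: [0.6227, -0.2406, 0.182]
ee_rot: [-0.705, 0.709, -0.0, 0.0]
contact_force: [-0.9, -0.7, 0.5]
width: 0.034
```

```bash
python3 - <<'E'
from h import *
s,im=snap('wrist','w10'); inc(ctrl.state(),[.6173,-.2548,.087],-90.87)
for x in (.053,-.052):
  print(proj('wrist',(.6173+x,-.2548-.0152*x,.118),s))
E
```

```text
now [ 0.6229 -0.2407  0.1824] yaw -90.26 tool inc mm [14.1  5.7 95.4] spin 0.61
[340.66732093 134.71633383]
[335.94918954 281.41125669]
```

View pics/w10.png

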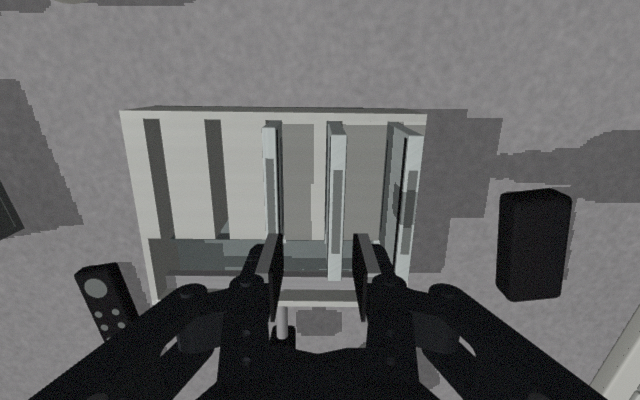

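Call:
drive_tool(
  increments=[
    {"tx":13,"ty":6,"tz":0,"spin":0.6},
    {"tx":0,"ty":0,"tz":20,"spin":0},
    {"tx":0,"ty":0,"tz":25,"spin":0},
    {"tx":0,"ty":0,"tz":25,"spin":0},
    {"tx":0,"ty":0,"tz":15,"spin":0},
    {"tx":0,"ty":0,"tz":10,"spin":0},
    {"tx":0,"ty":0,"tz":0,"spin":0},
    {"tx":0,"ty":0,"tz":0,"spin":0},
  ],
)

```text
clock: 18.73
position: [0.616, -0.2548, 0.0868]
ee_rot: [-0.701, 0.713, -0.0, -0.0]
contact_force: [0.1, 0.3, 0.3]
width: 0.0341
```

Call:
drive_tool(
  increments=[
    {"tx":0,"ty":0,"tz":0,"spin":0},
    {"tx":0,"ty":0,"tz":0,"spin":0},
    {"tx":0,"ty":0,"tz":0,"spin":0},
    {"tx":0,"ty":0,"tz":0,"spin":0},
    {"tx":0,"ty":0,"tz":0,"spin":0},
    {"tx":0,"ty":0,"tz":0,"spin":0},
  ],
  grip=0,
)

```text
clock: 19.23
position: [0.617, -0.2544, 0.0879]
ee_rot: [-0.701, 0.713, -0.001, 0.001]
contact_force: [-0.3, 0.5, 6.3]
width: 0.0093
```

Call:
drive_tool(
  increments=[
    {"tx":0,"ty":0,"tz":-10,"spin":0},
    {"tx":0,"ty":0,"tz":-18,"spin":0},
    {"tx":0,"ty":0,"tz":-18,"spin":0},
    {"tx":0,"ty":0,"tz":-18,"spin":0},
    {"tx":0,"ty":0,"tz":-18,"spin":0},
    {"tx":0,"ty":0,"tz":-18,"spin":0},
    {"tx":0,"ty":0,"tz":-18,"spin":0},
    {"tx":0,"ty":0,"tz":-12,"spin":0},
  ],
)

```text
clock: 19.9
position: [0.6162, -0.2544, 0.2185]
ee_rot: [-0.701, 0.713, -0.001, 0.0]
contact_force: [-0.2, 0.5, -1.0]
width: 0.0093
```

```bash
python3 - <<'E'
from h import *
s,im=snap('scene','s11'); print(s['width'],s['contact_force'],s['position']); inc(ctrl.state(),[.6081+.0069,.2194+.0013,.22],-79.2)
a=im[120:300,200:460,::-1]; cv2.imwrite('pics/s11z.png',cv2.resize(a,None,fx=3,fy=3,interpolation=3))
E
```

```text
0.009295102139026066 [-0.15107759  0.45268886 -1.02878775] [ 0.61617622 -0.25437094  0.21853829]
now [ 0.6174 -0.2548  0.2206] yaw -90.92 tool inc mm [-4.754e+02  1.000e+01 -4.000e-01] spin -11.72
```

View pics/s11z.png

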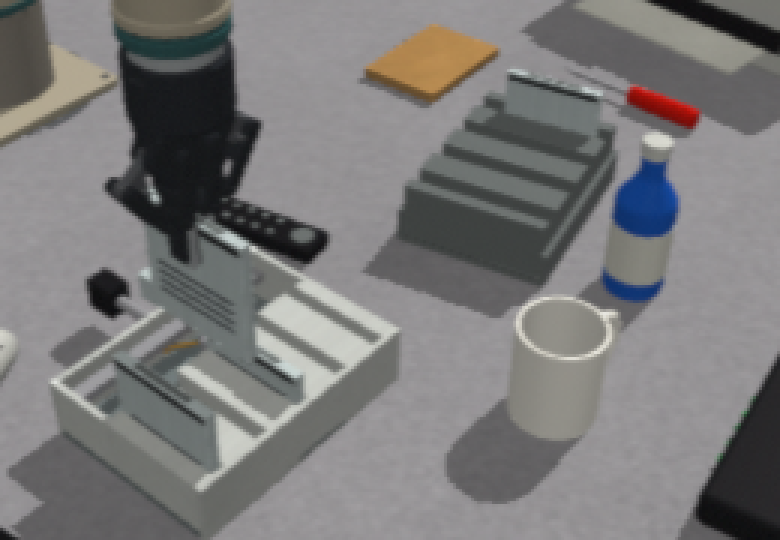

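Call:
drive_tool(
  increments=[
    {"tx":-20,"ty":1,"tz":0,"spin":0},
    {"tx":-35,"ty":1,"tz":0,"spin":0},
    {"tx":-35,"ty":1,"tz":0,"spin":0},
    {"tx":-35,"ty":1,"tz":0,"spin":0},
    {"tx":-35,"ty":1,"tz":0,"spin":0},
    {"tx":-35,"ty":1,"tz":0,"spin":0},
    {"tx":-35,"ty":1,"tz":0,"spin":0},
    {"tx":-35,"ty":1,"tz":0,"spin":0},
  ],
)

```text
clock: 20.62
position: [0.6113, 0.0126, 0.2156]
ee_rot: [-0.701, 0.713, 0.0, -0.0]
contact_force: [0.6, 0.8, -1.6]
width: 0.0091
```

Call:
drive_tool(
  increments=[
    {"tx":-35,"ty":1,"tz":0,"spin":0},
    {"tx":-35,"ty":1,"tz":0,"spin":0},
    {"tx":-35,"ty":0,"tz":0,"spin":0},
    {"tx":-35,"ty":0,"tz":0,"spin":0},
    {"tx":-35,"ty":0,"tz":0,"spin":0},
    {"tx":-32,"ty":0,"tz":0,"spin":-3},
    {"tx":0,"ty":0,"tz":0,"spin":-4},
    {"tx":0,"ty":0,"tz":0,"spin":-4.7},
  ],
)

```text
clock: 21.28
position: [0.612, 0.222, 0.2152]
ee_rot: [0.773, -0.634, -0.001, 0.0]
contact_force: [0.3, -1.1, -0.6]
width: 0.009
```

Call:
drive_tool(
  increments=[
    {"tx":0,"ty":0,"tz":0,"spin":0},
    {"tx":0,"ty":0,"tz":0,"spin":0},
    {"tx":0,"ty":0,"tz":0,"spin":0},
    {"tx":0,"ty":0,"tz":0,"spin":0},
  ],
)

```text
clock: 21.62
position: [0.6135, 0.2173, 0.216]
ee_rot: [0.77, -0.639, 0.0, 0.0]
contact_force: [-0.6, -1.4, -0.5]
width: 0.0095
```

```bash
python3 - <<'E'
from ov import *
s,im=snap('wrist','w12'); json.dump({k:np.array(v).tolist() for k,v in s.items()},open('w12.json','w'))
inc(ctrl.state(),[.615,.2207,.088],-79.2)
overlay('pics/w12.png','w12.json',[.6131,.1928,.18815],'pics/w12o.png')
E
```

```text
now [0.6135 0.2174 0.2161] yaw -79.33 tool inc mm [ -3.   -2.1 128.1] spin -0.13
```

View pics/w12o.png

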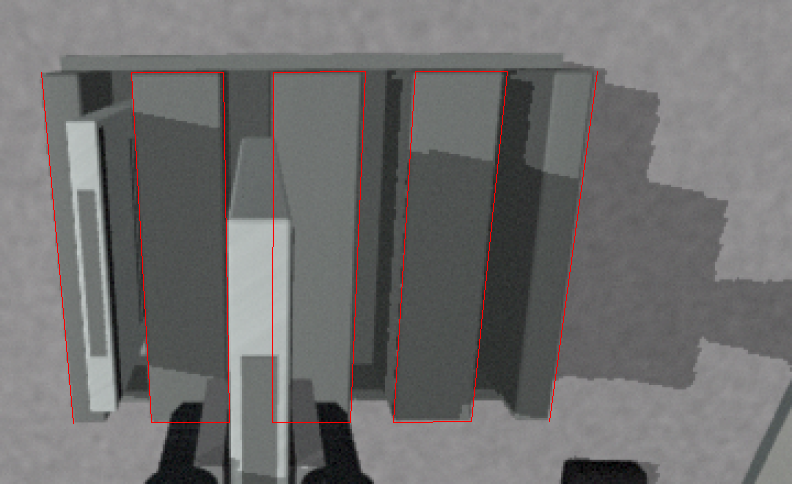

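Call:
drive_tool(
  increments=[
    {"tx":-3,"ty":-2,"tz":10,"spin":0},
    {"tx":0,"ty":0,"tz":15,"spin":0},
    {"tx":0,"ty":0,"tz":15,"spin":0},
    {"tx":0,"ty":0,"tz":0,"spin":0},
    {"tx":0,"ty":0,"tz":0,"spin":0},
    {"tx":0,"ty":0,"tz":0,"spin":0},
  ],
)

```text
clock: 22.17
position: [0.6153, 0.2215, 0.1766]
ee_rot: [0.77, -0.638, 0.0, -0.0]
contact_force: [-0.9, -0.3, -0.3]
width: 0.009
```

Call:
drive_tool(
  increments=[
    {"tx":0,"ty":0,"tz":15,"spin":0},
    {"tx":0,"ty":0,"tz":15,"spin":0},
    {"tx":0,"ty":0,"tz":15,"spin":0},
    {"tx":0,"ty":0,"tz":15,"spin":0},
    {"tx":0,"ty":0,"tz":12,"spin":0},
    {"tx":0,"ty":0,"tz":12,"spin":0},
    {"tx":0,"ty":0,"tz":0,"spin":0},
    {"tx":0,"ty":0,"tz":0,"spin":0},
  ],
)

```text
clock: 22.83
position: [0.6148, 0.2213, 0.092]
ee_rot: [0.77, -0.638, -0.0, 0.0]
contact_force: [0.3, 0.6, -0.5]
width: 0.0092
```

Call:
drive_tool(
  increments=[
    {"tx":0,"ty":0,"tz":0,"spin":0},
    {"tx":0,"ty":0,"tz":0,"spin":0},
  ],
)

```text
clock: 23.0
position: [0.6156, 0.2216, 0.0932]
ee_rot: [0.77, -0.638, 0.0, -0.001]
contact_force: [0.1, -0.9, -1.5]
width: 0.0095
```

Call:
drive_tool(
  increments=[
    {"tx":0,"ty":0,"tz":5,"spin":0},
    {"tx":0,"ty":0,"tz":0,"spin":0},
    {"tx":0,"ty":0,"tz":0,"spin":0},
  ],
)

```text
clock: 23.25
position: [0.6158, 0.2217, 0.0879]
ee_rot: [0.77, -0.638, 0.001, -0.001]
contact_force: [1.2, 0.0, 1.8]
width: 0.0092
```

Call:
drive_tool(
  increments=[
    {"tx":0,"ty":0,"tz":0,"spin":0},
    {"tx":0,"ty":0,"tz":0,"spin":0},
    {"tx":0,"ty":0,"tz":0,"spin":0},
    {"tx":0,"ty":0,"tz":0,"spin":0},
    {"tx":0,"ty":0,"tz":-15,"spin":0},
    {"tx":0,"ty":0,"tz":-25,"spin":0},
    {"tx":0,"ty":0,"tz":-30,"spin":0},
    {"tx":0,"ty":0,"tz":-30,"spin":0},
  ],
  grip=34,
)

```text
clock: 23.92
position: [0.6141, 0.221, 0.1876]
ee_rot: [0.77, -0.638, -0.0, 0.001]
contact_force: [0.4, 0.4, 0.2]
width: 0.0339
```

Call:
drive_tool(
  increments=[
    {"tx":0,"ty":0,"tz":-30,"spin":0},
    {"tx":30,"ty":0,"tz":0,"spin":3},
    {"tx":35,"ty":0,"tz":0,"spin":3},
    {"tx":35,"ty":0,"tz":0,"spin":3},
    {"tx":35,"ty":0,"tz":0,"spin":2.7},
    {"tx":35,"ty":0,"tz":0,"spin":0},
    {"tx":35,"ty":0,"tz":0,"spin":0},
    {"tx":35,"ty":0,"tz":0,"spin":0},
  ],
)

```text
clock: 24.58
position: [0.627, -0.0193, 0.2172]
ee_rot: [-0.701, 0.713, 0.0, -0.0]
contact_force: [1.4, -0.2, 0.3]
width: 0.034
```

```bash
python3 - <<'E'
from h import *
s,im=snap('scene','s13'); inc(ctrl.state(),[.6165,-.3028,.180],-90.87); print(ctrl.state()['clock'])
a=im[120:300,200:460,::-1]; cv2.imwrite('pics/s13z.png',cv2.resize(a,None,fx=3,fy=3,interpolation=3))
E
```

```text
now [ 0.6266 -0.0306  0.2173] yaw -91.51 tool inc mm [272.    2.9  39.6] spin -0.64
24.6333
```

View pics/s13z.png

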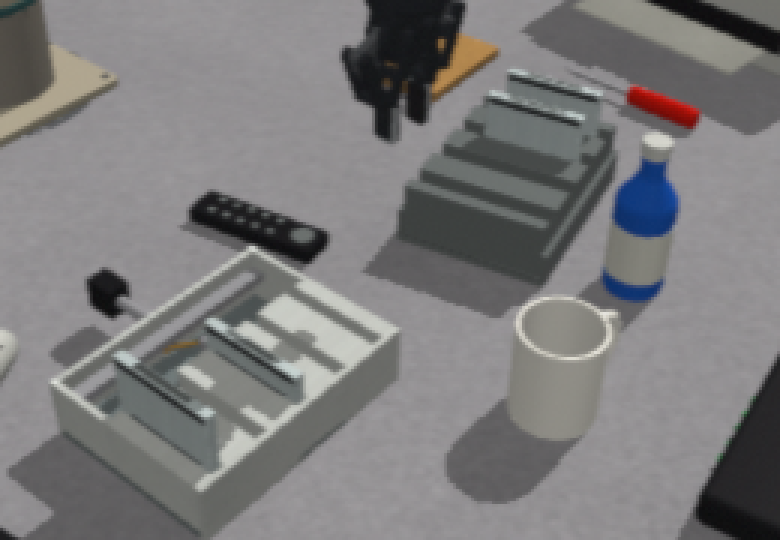

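Call:
drive_tool(
  increments=[
    {"tx":35,"ty":1,"tz":0,"spin":-0.3},
    {"tx":35,"ty":1,"tz":0,"spin":0},
    {"tx":35,"ty":1,"tz":0,"spin":0},
    {"tx":35,"ty":1,"tz":0,"spin":0},
    {"tx":35,"ty":1,"tz":0,"spin":0},
    {"tx":35,"ty":1,"tz":0,"spin":0},
    {"tx":37,"ty":0,"tz":0,"spin":0},
    {"tx":37,"ty":0,"tz":0,"spin":0},
  ],
)

```text
clock: 25.3
position: [0.6179, -0.3029, 0.2172]
ee_rot: [-0.703, 0.711, 0.0, 0.0]
contact_force: [1.1, -0.8, 0.6]
width: 0.0338
```

Call:
drive_tool(
  increments=[
    {"tx":0,"ty":0,"tz":20,"spin":0},
    {"tx":0,"ty":0,"tz":15,"spin":0},
    {"tx":0,"ty":0,"tz":0,"spin":0},
    {"tx":0,"ty":0,"tz":0,"spin":0},
    {"tx":0,"ty":0,"tz":0,"spin":0},
  ],
)

```text
clock: 25.72
position: [0.619, -0.3009, 0.183]
ee_rot: [-0.704, 0.711, -0.0, 0.0]
contact_force: [-0.4, -0.5, -0.8]
width: 0.0343
```

```bash
python3 - <<'E'
from h import *
s,im=snap('wrist','w14'); inc(ctrl.state(),[.6165,-.3028,.087],-90.87)
for x in (.053,-.052):
  print(proj('wrist',(.6165+x,-.3028-.0152*x,.118),s))
E
```

```text
now [ 0.6192 -0.3011  0.1834] yaw -90.56 tool inc mm [ 1.7  2.9 96.4] spin 0.31
[320.26755446 129.88014971]
[319.10888111 277.23900836]
```

View pics/w14.png

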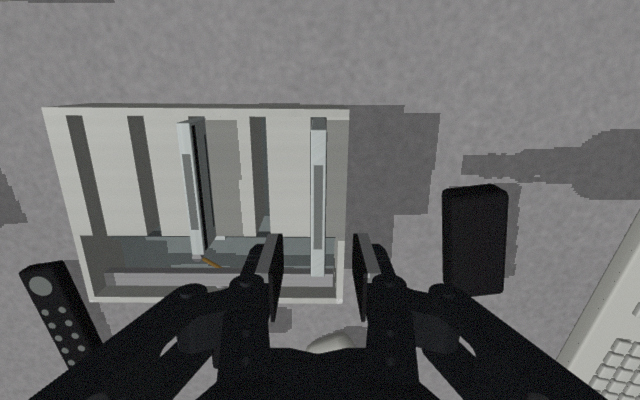

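Call:
drive_tool(
  increments=[
    {"tx":1,"ty":3,"tz":0,"spin":0.3},
    {"tx":0,"ty":0,"tz":20,"spin":0},
    {"tx":0,"ty":0,"tz":25,"spin":0},
    {"tx":0,"ty":0,"tz":25,"spin":0},
    {"tx":0,"ty":0,"tz":15,"spin":0},
    {"tx":0,"ty":0,"tz":10,"spin":0},
    {"tx":0,"ty":0,"tz":0,"spin":0},
    {"tx":0,"ty":0,"tz":0,"spin":0},
  ],
)

```text
clock: 26.43
position: [0.6156, -0.3026, 0.0878]
ee_rot: [-0.701, 0.713, -0.0, 0.0]
contact_force: [0.6, 0.0, -0.6]
width: 0.0339
```

Call:
drive_tool(
  increments=[
    {"tx":0,"ty":0,"tz":0,"spin":0},
    {"tx":0,"ty":0,"tz":0,"spin":0},
    {"tx":0,"ty":0,"tz":0,"spin":0},
    {"tx":0,"ty":0,"tz":0,"spin":0},
    {"tx":0,"ty":0,"tz":0,"spin":0},
    {"tx":0,"ty":0,"tz":0,"spin":0},
  ],
  grip=0,
)

```text
clock: 26.93
position: [0.6164, -0.3028, 0.0889]
ee_rot: [-0.701, 0.713, -0.001, 0.001]
contact_force: [-0.6, 1.1, 6.1]
width: 0.0093
```

Call:
drive_tool(
  increments=[
    {"tx":0,"ty":0,"tz":-10,"spin":0},
    {"tx":0,"ty":0,"tz":-18,"spin":0},
    {"tx":0,"ty":0,"tz":-18,"spin":0},
    {"tx":0,"ty":0,"tz":-18,"spin":0},
    {"tx":0,"ty":0,"tz":-18,"spin":0},
    {"tx":0,"ty":0,"tz":-18,"spin":0},
    {"tx":0,"ty":0,"tz":-18,"spin":0},
    {"tx":0,"ty":0,"tz":-12,"spin":0},
  ],
)

```text
clock: 27.6
position: [0.6155, -0.3029, 0.2195]
ee_rot: [-0.701, 0.713, -0.001, 0.0]
contact_force: [0.1, -0.5, -1.7]
width: 0.0092
```

```bash
python3 - <<'E'
from h import *
s,im=snap('scene','s15'); print(s['width'],s['contact_force'],s['position']); inc(ctrl.state(),[.6182+.0069,.1663+.0013,.22],-79.2)
a=im[120:300,200:460,::-1]; cv2.imwrite('pics/s15z.png',cv2.resize(a,None,fx=3,fy=3,interpolation=3))
E
```

```text
0.009194130109492757 [ 0.09755214 -0.53221469 -1.70287981] [ 0.61547066 -0.30291914  0.21949271]
now [ 0.6166 -0.3035  0.2216] yaw -90.93 tool inc mm [-471.1   -0.8    0.5] spin -11.73
```

View pics/s15z.png

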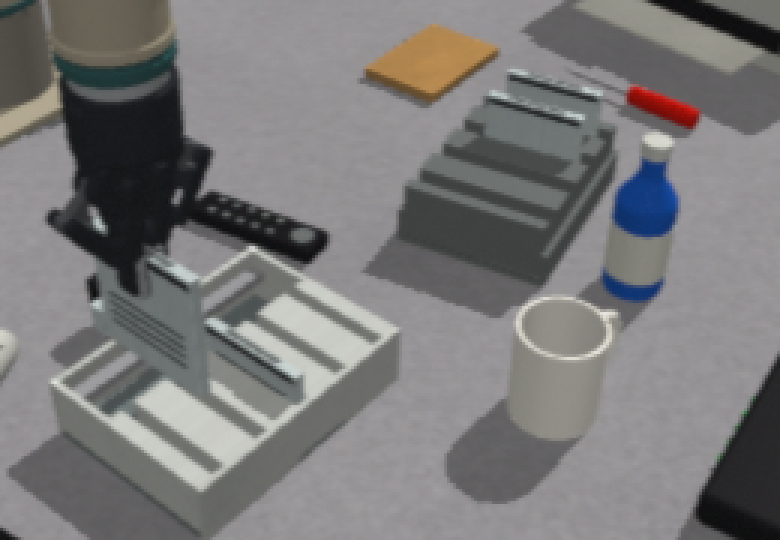

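Call:
drive_tool(
  increments=[
    {"tx":-20,"ty":0,"tz":0,"spin":0},
    {"tx":-35,"ty":0,"tz":0,"spin":0},
    {"tx":-35,"ty":0,"tz":0,"spin":0},
    {"tx":-35,"ty":0,"tz":0,"spin":0},
    {"tx":-35,"ty":0,"tz":0,"spin":0},
    {"tx":-35,"ty":0,"tz":0,"spin":0},
    {"tx":-35,"ty":0,"tz":0,"spin":0},
    {"tx":-35,"ty":0,"tz":0,"spin":0},
  ],
)

```text
clock: 28.32
position: [0.6187, -0.036, 0.2166]
ee_rot: [-0.701, 0.713, 0.0, -0.0]
contact_force: [0.1, 0.1, -2.2]
width: 0.0093
```

Call:
drive_tool(
  increments=[
    {"tx":-35,"ty":-1,"tz":0,"spin":0},
    {"tx":-35,"ty":-1,"tz":0,"spin":0},
    {"tx":-35,"ty":-1,"tz":0,"spin":0},
    {"tx":-35,"ty":0,"tz":0,"spin":0},
    {"tx":-35,"ty":0,"tz":0,"spin":0},
    {"tx":-32,"ty":0,"tz":0,"spin":-3},
    {"tx":0,"ty":0,"tz":0,"spin":-4},
    {"tx":0,"ty":0,"tz":0,"spin":-4.7},
  ],
)

```text
clock: 28.98
position: [0.6245, 0.1734, 0.2163]
ee_rot: [0.773, -0.634, -0.001, 0.0]
contact_force: [-0.4, -1.6, -1.7]
width: 0.009
```

Call:
drive_tool(
  increments=[
    {"tx":0,"ty":0,"tz":0,"spin":0},
    {"tx":0,"ty":0,"tz":0,"spin":0},
    {"tx":0,"ty":0,"tz":0,"spin":0},
    {"tx":0,"ty":0,"tz":0,"spin":0},
  ],
)

```text
clock: 29.32
position: [0.6258, 0.1686, 0.217]
ee_rot: [0.77, -0.639, 0.0, 0.0]
contact_force: [-0.6, -0.9, -1.7]
width: 0.0095
```

```bash
python3 - <<'E'
from ov import *
s,im=snap('wrist','w16'); json.dump({k:np.array(v).tolist() for k,v in s.items()},open('w16.json','w'))
inc(ctrl.state(),[.6251,.1676,.089],-79.2)
overlay('pics/w16.png','w16.json',[.6131,.1928,.18815],'pics/w16o.png',crop=(140,60,500,280))
E
```

```text
now [0.6258 0.1687 0.2171] yaw -79.34 tool inc mm [  0.9   0.9 128.1] spin -0.14
```

View pics/w16o.png

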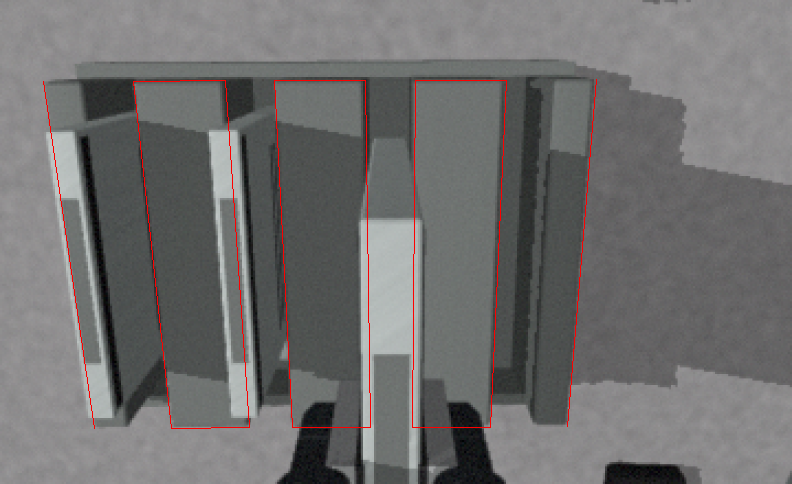

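Stand still in place; lower the last card.

Call:
drive_tool(
  increments=[
    {"tx":0,"ty":1,"tz":10,"spin":0},
    {"tx":0,"ty":0,"tz":15,"spin":0},
    {"tx":0,"ty":0,"tz":15,"spin":0},
    {"tx":0,"ty":0,"tz":0,"spin":0},
    {"tx":0,"ty":0,"tz":0,"spin":0},
    {"tx":0,"ty":0,"tz":0,"spin":0},
  ],
)

```text
clock: 29.87
position: [0.6252, 0.1692, 0.1775]
ee_rot: [0.77, -0.638, 0.0, -0.0]
contact_force: [0.4, -0.2, -1.6]
width: 0.0095
```

Call:
drive_tool(
  increments=[
    {"tx":0,"ty":0,"tz":15,"spin":0},
    {"tx":0,"ty":0,"tz":15,"spin":0},
    {"tx":0,"ty":0,"tz":15,"spin":0},
    {"tx":0,"ty":0,"tz":15,"spin":0},
    {"tx":0,"ty":0,"tz":12,"spin":0},
    {"tx":0,"ty":0,"tz":12,"spin":0},
    {"tx":0,"ty":0,"tz":0,"spin":0},
    {"tx":0,"ty":0,"tz":0,"spin":0},
  ],
)

```text
clock: 30.53
position: [0.6247, 0.1691, 0.093]
ee_rot: [0.77, -0.638, -0.0, 0.0]
contact_force: [0.5, 0.5, -0.5]
width: 0.0095
```

Call:
drive_tool(
  increments=[
    {"tx":0,"ty":0,"tz":0,"spin":0},
    {"tx":0,"ty":0,"tz":0,"spin":0},
  ],
)

```text
clock: 30.7
position: [0.6257, 0.1694, 0.0942]
ee_rot: [0.77, -0.638, 0.001, -0.001]
contact_force: [-0.4, -1.1, -1.9]
width: 0.009
```

Call:
drive_tool(
  increments=[
    {"tx":0,"ty":0,"tz":5,"spin":0},
    {"tx":0,"ty":0,"tz":0,"spin":0},
    {"tx":0,"ty":0,"tz":0,"spin":0},
  ],
)

```text
clock: 30.95
position: [0.6259, 0.1695, 0.089]
ee_rot: [0.77, -0.638, 0.001, -0.001]
contact_force: [1.9, 1.4, 2.4]
width: 0.0092
```

Call:
drive_tool(
  increments=[
    {"tx":0,"ty":0,"tz":0,"spin":0},
    {"tx":0,"ty":0,"tz":0,"spin":0},
    {"tx":0,"ty":0,"tz":0,"spin":0},
    {"tx":0,"ty":0,"tz":0,"spin":0},
    {"tx":0,"ty":0,"tz":-15,"spin":0},
    {"tx":0,"ty":0,"tz":-25,"spin":0},
    {"tx":0,"ty":0,"tz":-30,"spin":0},
    {"tx":0,"ty":0,"tz":-30,"spin":0},
  ],
  grip=34,
)

```text
clock: 31.62
position: [0.6241, 0.1689, 0.1886]
ee_rot: [0.77, -0.638, -0.001, 0.001]
contact_force: [0.2, -0.0, 1.0]
width: 0.0341
```

Call:
drive_tool(
  increments=[
    {"tx":0,"ty":0,"tz":-30,"spin":0},
    {"tx":30,"ty":10,"tz":0,"spin":3},
    {"tx":35,"ty":15,"tz":0,"spin":3},
    {"tx":35,"ty":20,"tz":0,"spin":3},
    {"tx":35,"ty":20,"tz":0,"spin":2.7},
    {"tx":35,"ty":20,"tz":0,"spin":0},
    {"tx":35,"ty":20,"tz":0,"spin":0},
    {"tx":35,"ty":20,"tz":0,"spin":0},
  ],
)

```text
clock: 32.28
position: [0.5115, -0.0765, 0.2182]
ee_rot: [-0.701, 0.713, -0.0, -0.0]
contact_force: [-0.3, -0.3, 0.1]
width: 0.0337
```

Call:
drive_tool(
  increments=[
    {"tx":0,"ty":0,"tz":0,"spin":0},
    {"tx":0,"ty":0,"tz":0,"spin":0},
    {"tx":0,"ty":0,"tz":0,"spin":0},
  ],
)

```text
clock: 32.53
position: [0.5133, -0.0747, 0.2184]
ee_rot: [-0.701, 0.713, -0.0, 0.001]
contact_force: [0.2, -0.2, 0.1]
width: 0.0339
```

```bash
python3 - <<'E'
from h import *
s,im=snap('scene','s17'); snap('top','t17'); s2=ctrl.state()
c,q=np.cos(-.01518),np.sin(-.01518); k=[.6110-c*.181,-.2067-q*.181]; print(k)
inc(s2,[*k,.15],-90.87); print(s2['clock'])
a=im[120:300,200:460,::-1]; cv2.imwrite('pics/s17z.png',cv2.resize(a,None,fx=3,fy=3,interpolation=3))
a=cv2.imread('pics/t17.png')[110:255,175:465]; cv2.imwrite('pics/t17z.png',cv2.resize(a,None,fx=2.7,fy=2.7,interpolation=3))
E
```

```text
[np.float64(0.4300208537317474), np.float64(-0.20395252552069315)]
now [ 0.5137 -0.0735  0.2182] yaw -90.78 tool inc mm [131.7  82.   68. ] spin 0.09
32.6333
```

View pics/s17z.png

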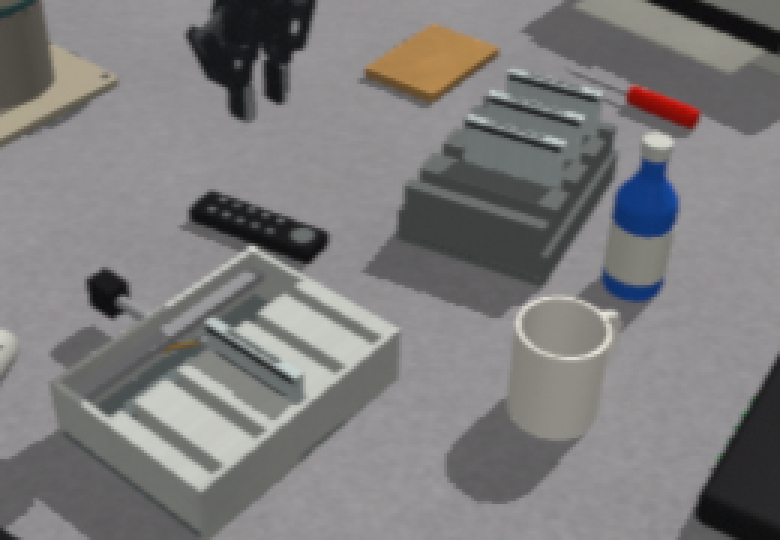

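View pics/t17z.png

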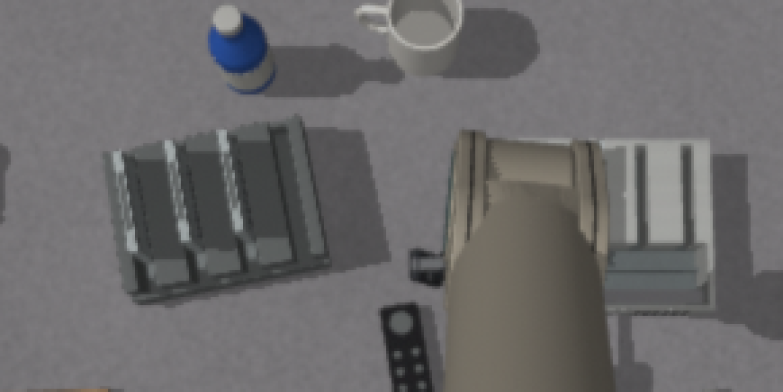

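Call:
drive_tool(
  increments=[
    {"tx":26,"ty":16,"tz":0,"spin":0},
    {"tx":26,"ty":16,"tz":0,"spin":0},
    {"tx":26,"ty":16,"tz":0,"spin":0},
    {"tx":27,"ty":17,"tz":20,"spin":0},
    {"tx":27,"ty":17,"tz":20,"spin":0},
    {"tx":0,"ty":0,"tz":20,"spin":0},
    {"tx":0,"ty":0,"tz":0,"spin":0},
    {"tx":0,"ty":0,"tz":0,"spin":0},
  ],
  grip=55,
)

```text
clock: 33.3
position: [0.4294, -0.2043, 0.1576]
ee_rot: [-0.702, 0.712, 0.001, 0.0]
contact_force: [0.1, -0.1, 0.4]
width: 0.0551
```

Call:
drive_tool(
  increments=[
    {"tx":0,"ty":0,"tz":0,"spin":0},
    {"tx":0,"ty":0,"tz":0,"spin":0},
  ],
)

```text
clock: 33.47
position: [0.4307, -0.2046, 0.1592]
ee_rot: [-0.703, 0.712, -0.001, 0.001]
contact_force: [0.3, 0.5, 0.5]
width: 0.0548
```

```bash
python3 - <<'E'
from h import *
s,im=snap('wrist','w18'); inc(ctrl.state(),[.43,-.204,.030],-90.87)
print(proj('wrist',(.447,-.204,.057),s))
E
```

```text
now [ 0.4304 -0.2047  0.1592] yaw -90.76 tool inc mm [ -0.8   0.8 129.2] spin 0.11
[315.80174454 168.66438879]
```

View pics/w18.png

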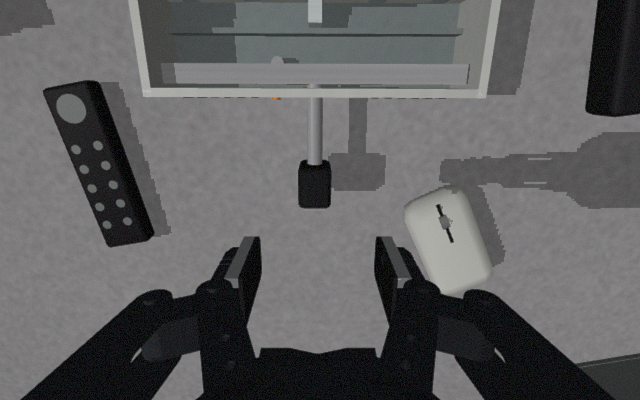

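Call:
drive_tool(
  increments=[
    {"tx":-1,"ty":1,"tz":25,"spin":0},
    {"tx":0,"ty":0,"tz":30,"spin":0},
    {"tx":0,"ty":0,"tz":30,"spin":0},
    {"tx":0,"ty":0,"tz":25,"spin":0},
    {"tx":0,"ty":0,"tz":18,"spin":0},
    {"tx":0,"ty":0,"tz":0,"spin":0},
    {"tx":0,"ty":0,"tz":0,"spin":0},
    {"tx":0,"ty":0,"tz":0,"spin":0},
  ],
)

```text
clock: 34.18
position: [0.4289, -0.2047, 0.0313]
ee_rot: [-0.702, 0.713, -0.001, 0.0]
contact_force: [0.3, -0.6, 0.2]
width: 0.0551
```

Call:
drive_tool(
  increments=[
    {"tx":0,"ty":0,"tz":0,"spin":0},
    {"tx":0,"ty":0,"tz":0,"spin":0},
    {"tx":0,"ty":0,"tz":0,"spin":0},
    {"tx":0,"ty":0,"tz":0,"spin":0},
    {"tx":0,"ty":0,"tz":0,"spin":0},
    {"tx":0,"ty":0,"tz":0,"spin":0},
  ],
  grip=15,
  grip_force=60,
)

```text
clock: 34.68
position: [0.4288, -0.2021, 0.0318]
ee_rot: [-0.702, 0.712, 0.0, 0.001]
contact_force: [-0.2, 7.9, 10.7]
width: 0.0249
```

Call:
drive_tool(
  increments=[
    {"tx":0,"ty":-8,"tz":0,"spin":0},
    {"tx":0,"ty":-8,"tz":0,"spin":0},
    {"tx":0,"ty":-8,"tz":0,"spin":0},
    {"tx":0,"ty":-8,"tz":0,"spin":0},
    {"tx":0,"ty":-8,"tz":0,"spin":0},
    {"tx":0,"ty":-1,"tz":0,"spin":0},
    {"tx":0,"ty":0,"tz":0,"spin":0},
    {"tx":0,"ty":0,"tz":0,"spin":0},
  ],
)

```text
clock: 35.35
position: [0.4688, -0.2027, 0.0318]
ee_rot: [-0.702, 0.712, 0.001, 0.001]
contact_force: [-1.6, 7.5, 11.9]
width: 0.0256
```

Call:
drive_tool(
  increments=[
    {"tx":0,"ty":0,"tz":0,"spin":0},
    {"tx":0,"ty":0,"tz":0,"spin":0},
    {"tx":0,"ty":0,"tz":0,"spin":0},
    {"tx":0,"ty":0,"tz":0,"spin":0},
  ],
)

```text
clock: 35.68
position: [0.4688, -0.2027, 0.0318]
ee_rot: [-0.702, 0.712, 0.001, 0.001]
contact_force: [-2.5, 6.4, 10.7]
width: 0.0253
```

Call:
drive_tool(
  increments=[
    {"tx":0,"ty":0,"tz":0,"spin":0},
    {"tx":0,"ty":0,"tz":0,"spin":0},
    {"tx":0,"ty":0,"tz":0,"spin":0},
    {"tx":0,"ty":0,"tz":0,"spin":0},
    {"tx":0,"ty":0,"tz":0,"spin":0},
    {"tx":0,"ty":0,"tz":-20,"spin":0},
    {"tx":0,"ty":0,"tz":-30,"spin":0},
    {"tx":0,"ty":0,"tz":-30,"spin":0},
  ],
  grip=55,
)

```text
clock: 36.35
position: [0.4678, -0.2053, 0.1103]
ee_rot: [-0.701, 0.713, 0.001, -0.001]
contact_force: [0.3, -0.2, 0.3]
width: 0.0551
```

Call:
drive_tool(
  increments=[
    {"tx":0,"ty":0,"tz":-30,"spin":0},
    {"tx":0,"ty":0,"tz":-30,"spin":0},
    {"tx":0,"ty":0,"tz":-30,"spin":0},
    {"tx":0,"ty":0,"tz":-30,"spin":0},
    {"tx":0,"ty":0,"tz":-30,"spin":0},
    {"tx":0,"ty":0,"tz":0,"spin":0},
    {"tx":0,"ty":0,"tz":0,"spin":0},
    {"tx":0,"ty":0,"tz":0,"spin":0},
  ],
)

```text
clock: 37.02
position: [0.4682, -0.2053, 0.2596]
ee_rot: [-0.701, 0.713, 0.0, -0.0]
contact_force: [-0.2, 0.1, 0.1]
width: 0.0553
```

```bash
python3 - <<'E'
from h import *
s,im=snap('wrist','w19'); print(s['position'])
p=[.6110,-.2067,-.01518]; w=lambda l:[p[0]+np.cos(p[2])*l[0]-np.sin(p[2])*l[1],p[1]+np.sin(p[2])*l[0]+np.cos(p[2])*l[1],l[2]]
print([np.round(proj('wrist',w(l),s)) for l in ((-.158,0,.057),(-.124,0,.057),(-.112,.12,.06),(-.118,0,.057))])
s,im=snap('scene','s19')
a=im[120:300,200:460,::-1]; cv2.imwrite('pics/s19z.png',cv2.resize(a,None,fx=3,fy=3,interpolation=3))
E
```

```text
[ 0.46820374 -0.20527467  0.25964383]
[array([316., 173.]), array([316., 142.]), array([200., 131.]), array([316., 136.])]
```

View pics/w19.png

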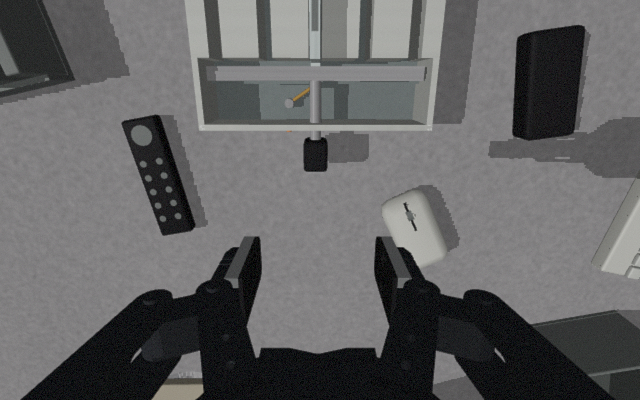

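View pics/s19z.png

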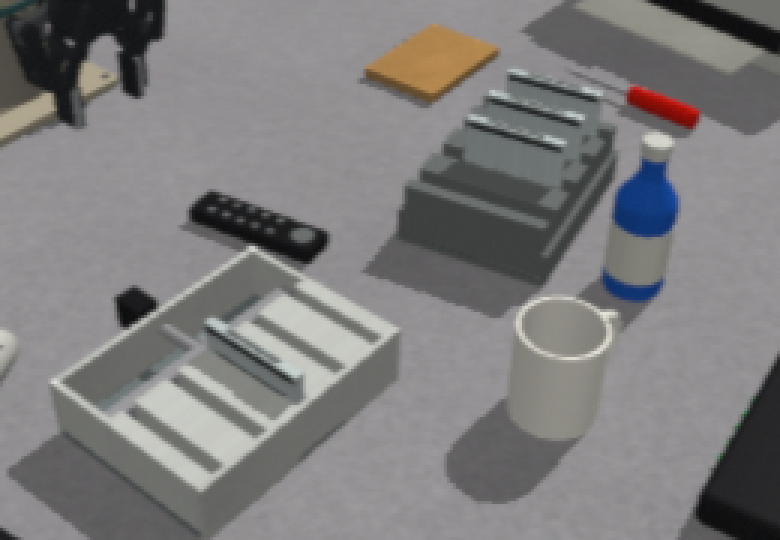

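```bash
python3 -c "
from rig import ctrl
print(ctrl.hand_in())"
```

```text
the job is handed in; nothing more can be done
None
```

The job is handed in after about 37 s on the robot's clock. All three tall cards present are in the grey stand and the locking knob is pushed home again.

- **Knob out:** I gripped the knob and pulled it 40 mm; a wrist picture afterwards showed it out.
- **Cards:** I lifted the cards from the rack slots at y = +48, -48 and -96 mm and stood them in three separate slots of the stand. I only found three tall cards in the rack, so the fourth slot stays empty.
- **Stand position:** The stand's measured outline matched the pictures before every placing, so it had not been knocked aside.
- **Knob home:** I pushed the knob 40 mm back in, let go and backed the arm away.

**Last checks:**
- The final scene picture shows all three cards upright in the stand and the controller in its slot.
- The final pictures showed nothing else out of place. I judged that by eye and did not measure the bystanders.
- The knob's front edge is within about 2 pixels of where "home" predicts, the same small offset as before the pull.
- The knob's own reading is not available to me, so "fully home" rests on that picture and the 40 mm travel.
- No check failed. `hand_in` reports no verdict.

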